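# Balance the centrifuge rotor

### The arm

A 6-joint arm with a two-finger parallel gripper is mounted at the origin on a cart in front of the work surface, level with it; the furniture and walls round the work are solid. World frame = base frame: x ahead of the robot, y to its left, z up, the work surface at z = 0. Lengths are in m, angles in degrees, forces in N, time in s.
With the tool pointing down it reaches from about 0.35 to 0.875 m from the base axis. Payload 4.2 kg.
Tool frame: the origin (TCP) lies on the front face of the gripper's body, between the roots of the fingers; the fingertips stand 70 mm ahead of it and the grasp point (between the pads) lies 51 mm ahead of it; x points along the fingers, y is the direction in which the jaws open and shut, and the axes are right-handed (so a half turn about x gives the same grasp; the last joint's range is limited). The gripper opens to 87 mm and grips with 3 to 60 N. Pads are 19 mm wide; open, the fingers measure 117 mm over their backs; the gripper's body (75 mm by 190 mm) begins 51 mm behind the grasp point.
Start: joints at [-56.287, 22.042, 0.453, 0, -68.411, -14.817], TCP at [0.202, -0.591, 0.292] pointing down, gripper open.
Joint ranges: [-179.83, 179.83], [-69.29, 118.12], [-61.27, 80.66], [-181.25, 117.63], [-171.15, -9.14], [-177.46, 177.46]. Speed limits (degrees/s): [159.86, 159.86, 180, 180, 180, 180].

### API

Orientations are given as a 3x3 rotation matrix whose columns are the frame's x, y, z axes.
In Python, from station import r, viewer, spotter gives the robot as it stands.
- The arm moves only by the tool move_arm, never from a script. Its argument "series" is a list that holds one entry, the list of rows, each a list of 7 numbers: the turn, a rotation vector about the world's x, y, z scaled (see below), then the shift along the world's x, y, z scaled (see below), then the opening, from 0 (shut) to 1 (fully open). A call has 1 to 20 rows; each row shifts and turns the pose as measured when the row begins; what a row does not reach is not made up. The controller multiplies each number of a shift by 60 mm and each number of a turn by 8 degrees. A row lasts 1/8 s, in which the tool goes at most 62.5 mm and 10.7 degrees, less where a joint would pass 70% of its speed; a pose out of reach is approached as far as the arm can. A call with a number of a shift or a turn outside -1 to 1 is refused whole. A call with a gripper value outside its range is refused whole. The fingers move at their own pace and stop on an object; the grip force is fixed at half the most. Time passes only in rows, so rows that do not move let the fingers close. It gives the time, the measured TCP pose, the force and the opening at its end, in the units of the state.
- r.sense(): the state, without advancing time (a new reading comes with each control period).
- viewer.capture(name): name is "scene" or "top" or "wrist"; returns (picture, depth): 384x512x3 uint8, red, green, blue; 384x512 float32, m along the optical axis (not along the pixel's ray), 0 where there is no reading.
- viewer.camera_params(name): a dict with "mtx" (3x3 intrinsics, pixels), "pose" (4x4, takes a point from camera to world coordinates). Camera axes: x right, y down, z forward; pixel columns grow to the right and rows downward; lengths in m; the calibration is good to about 2 mm. The wrist camera is an equidistant fisheye: a pixel r from the principal point sees the ray r / f radians off the axis. A picture is of the moment at which its call begins: read the wrist's pose just before it. camera_params takes no time and is no camera call; for the wrist camera it gives the pose at the moment of the call.
- r.finish_job(): hands the job in, once; it reports no verdict.
Trained networks look in the newest picture that a camera, given by its name, has taken for a name from the list of things; names that differ only in an ending like _2 or _b are one class to them, and where a whole thing is asked for, a point or a joint stands for the part that bears it (a point fixed in the world has none). Each returns a list of dicts, best first, with "conf" (0 to 1); they miss things now and then, are a little off and sometimes report something else, mostly with a low value. They report only what shows in the picture. A call takes as long as a camera call. They do not tell look-alikes from the thing itself.
- spotter.find_in(camera, name): "centre" ([column, row] in pixels, amid what is visible of it).
- spotter.trace(camera, name): "mask" (384x512 bool, what is visible of it) and "centre" ([column, row] in pixels, amid what is visible of it).
The state is a dict: "time_s": time; "joints": joint angles; "joint_velocities": joint speeds; "effort": joint torques, N m; "tcp_pos": TCP position; "ee_rot": TCP orientation; "wrist_force": force on the tool from outside, world axes, zero at the start; "moment": the same for the moment, N m; "gripper_width": opening from 0.0 (shut) to 1.0 (fully open).
Only numpy, scipy, OpenCV 4.12 (cv2) and the standard library are available. Lean on these libraries where they do the work, as an engineer would, in place of code of your own. Each camera call takes 0.05 s, during which the arm holds its last target.

### The job

Load the centrifuge so that it runs balanced: in the rotor the two tall tubes must face each other in opposite buckets, and the two short tubes must face each other in the other two. The vented tube and the domed tube have no partner, so they come out and go into the rack. Keep every tube upright all the time, use the rack's free well to make room, and leave every tube standing fully down in its bucket or well.

Things in the scene. Friction and masses are not known exactly. Their poses are not given: they have to be found in the camera images.
- tall_1: One of two alike tall white centrifuge tubes, 30 mm thick, 118 mm high, flat grey cap. Origin: tip of its foot; z runs up the tube. The foot tapers from 30 mm (14 mm up) to a 12 mm flat, so it finds a well but hardly stands on a desk. Grip the ribbed cap (33 mm wide, 100 to 118 mm up) from above. About 0.07 kg.
- tall_2: One of two alike tall white centrifuge tubes, 30 mm thick, 118 mm high, flat grey cap. Origin: tip of its foot; z runs up the tube. The foot tapers from 30 mm (14 mm up) to a 12 mm flat, so it finds a well but hardly stands on a desk. Grip the ribbed cap (33 mm wide, 100 to 118 mm up) from above. About 0.07 kg.
- short_1: One of two alike short white centrifuge tubes, 30 mm thick, 90 mm high, flat grey cap. Origin: tip of its foot; z runs up the tube. The foot tapers from 30 mm (14 mm up) to a 12 mm flat, so it finds a well but hardly stands on a desk. Grip the ribbed cap (33 mm wide, 72 to 90 mm up) from above, fingertips above the bucket's mouth. About 0.05 kg.
- short_2: One of two alike short white centrifuge tubes, 30 mm thick, 90 mm high, flat grey cap. Origin: tip of its foot; z runs up the tube. The foot tapers from 30 mm (14 mm up) to a 12 mm flat, so it finds a well but hardly stands on a desk. Grip the ribbed cap (33 mm wide, 72 to 90 mm up) from above, fingertips above the bucket's mouth. About 0.05 kg.
- vented: The only tube with a vent stub: white, 30 mm thick, cap up to 92 mm, stub (11 mm thick) on it up to 108 mm. Origin: tip of its foot; z runs up the tube. The foot tapers from 30 mm (14 mm up) to a 12 mm flat, so it finds a well but hardly stands on a desk. Grip the ribbed cap (33 mm wide, 74 to 92 mm up) from above. About 0.055 kg.
- domed: The only tube with a round, domed cap: white, 30 mm thick, cap up to 92 mm, dome up to 105 mm. Origin: tip of its foot; z runs up the tube. The foot tapers from 30 mm (14 mm up) to a 12 mm flat, so it finds a well but hardly stands on a desk. Grip the ribbed cap (33 mm wide, 74 to 92 mm up) from above. About 0.055 kg.
- rotor: Locked rotor in the open round centrifuge (drum 244 mm wide, rim 107 mm high). Origin: on its axis, 30 mm above the desk. Four steel buckets on its +x, +y, -x, -y axes, 70 mm out; +x is opposite -x, +y opposite -y. Bucket: 35 mm inside (40 at the mouth), 48 outside; floor 15 mm, mouth 65 mm above the origin. A seated tube's foot is on the floor, 45 mm above the desk.
- rack: Fixed aluminium tube rack with grey ends, 66 x 202 mm, 97 mm high. Origin: centre of its underside, at desk height. Three wells along its y axis, at y = -65, 0, +65 mm: 36 mm holes in the top plate, whose upper face is 95 mm high. A seated tube's foot is on the lower plate, 45 mm above the desk. Two wells hold tubes at the start, one is free.
Not all that is in view belongs to the job. What is shaped like the domed but blue is not meant.

How it is judged:
By the outcome, as a careful person would: the job done as asked, in the order asked, and still so for the second after the job is handed in, with the robot touching nothing.
It also fails if it takes over 128 s, if anything falls off the work surface, if the arm or the gripper's body presses on something with over 40 N, if the wrist force passes 120 N, or if a joint passes its speed limit or range.

## Working session

There is one attempt and no reset: what is moved stays moved. The work goes in short steps, Python scripts to look and compute and a tool call to move; the robot and the scene stay as the last step left them, time stands still between calls to the robot, and variables do not carry over. Pictures are saved under pics/ and viewed, and the job is handed in when it is done.

Besides the shell and the picture viewer there is one more tool, called after "Emit:" as name(argument=value, ...), one argument or row to a line, values as JSON. move_arm: Moves the arm, as the interface text tells. Its arguments: {"type":"object","properties":{"series":{"type":"array","items":{"type":"array","items":{"type":"array","items":{"type":"number","minimum":-1,"maximum":1}}}}},"required":["series"]}

```bash
mkdir -p pics; ls; python3 - <<'E'
from station import r, viewer, spotter
import cv2
print(r.sense())
for n in("scene","top","wrist"):
    p,d=viewer.capture(n); cv2.imwrite(f"pics/{n}0.png",cv2.resize(p[:,:,::-1],(800,600)))
    c=viewer.camera_params(n); print(n,c["mtx"].tolist(),c["pose"].round(3).tolist())
E
```

```text
pics
{'time_s': 0.0, 'joints': array([-5.62884547e+01,  2.20916040e+01,  3.79923711e-01, -3.00262777e-02,
       -6.84121731e+01, -1.48178649e+01]), 'joint_velocities': array([ 0.11526716, -0.11510323, -0.02457033, -0.0247707 ,  0.06262108,
        0.07122674]), 'effort': array([ 8.95947742e-04, -3.90662384e+01,  1.87404191e+01,  4.21966463e+00,
        1.10529285e-02, -1.94729332e-04]), 'tcp_pos': array([ 0.20227607, -0.59088157,  0.29114887]), 'ee_rot': array([[-7.94359947e-04, -3.23629254e-01,  9.46183637e-01],
       [ 2.06856662e-03,  9.46181379e-01,  3.23630218e-01],
       [-9.99997545e-01,  2.21432277e-03, -8.21599185e-05]]), 'wrist_force': array([-1.19646343,  1.11180216,  0.26389726]), 'moment': array([-0.00099296,  0.02474074,  0.00039515]), 'gripper_width': 0.9982916786819998}
scene [[448.5637094198401, 0.0, 258.2673901523301], [0.0, 448.5637094198401, 189.86122358543693], [0.0, 0.0, 1.0]] [[-0.677, -0.329, 0.658, -0.161], [-0.736, 0.302, -0.606, 0.752], [0.001, -0.894, -0.447, 0.575], [0.0, 0.0, 0.0, 1.0]]
top [[425.90924807871215, 0.0, 254.60119526780375], [0.0, 425.90924807871215, 185.0829457984483], [0.0, 0.0, 1.0]] [[0.026, -0.99, 0.136, 0.447], [-1.0, -0.025, 0.01, 0.028], [-0.006, -0.137, -0.991, 1.439], [0.0, 0.0, 0.0, 1.0]]
wrist [[297.3186396354542, 0.0, 258.66113190286615], [0.0, 297.3186396354542, 193.0132808466243], [0.0, 0.0, 1.0]] [[-0.324, 0.918, 0.228, 0.141], [0.946, 0.314, 0.078, -0.613], [0.0, 0.241, -0.97, 0.384], [0.0, 0.0, 0.0, 1.0]]
```

View pics/scene0.png

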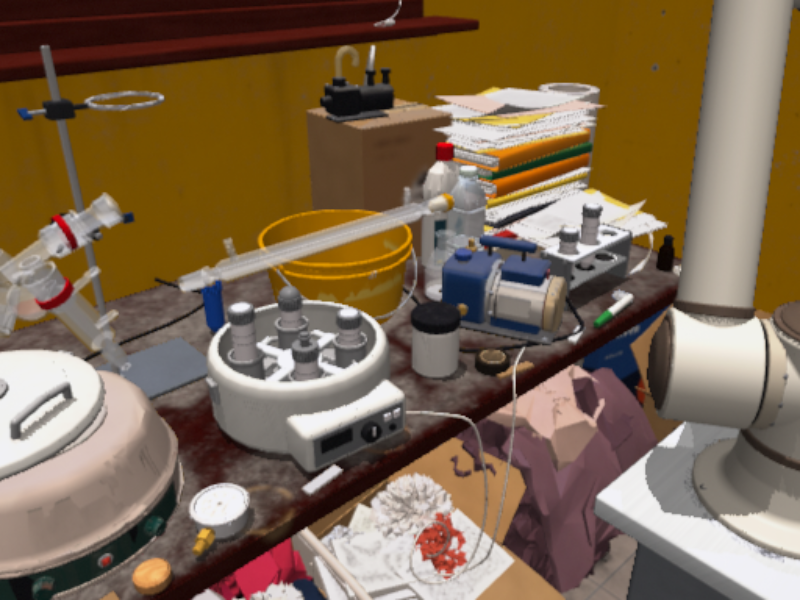

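View pics/top0.png

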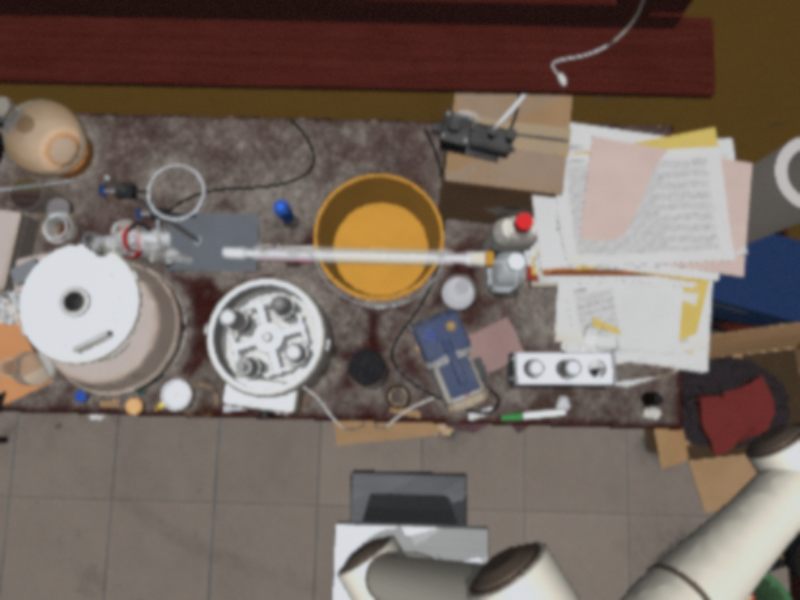

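View pics/wrist0.png

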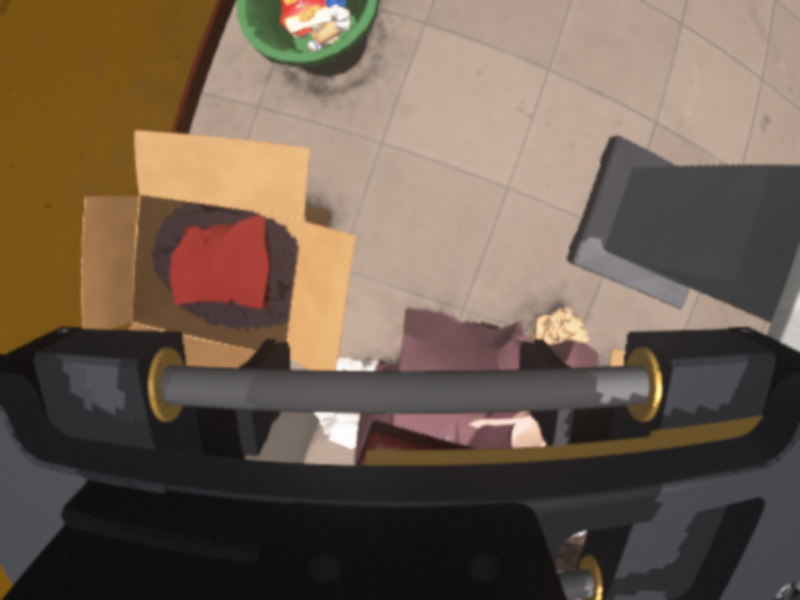

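The scene view shows the rotor at about (300,340) with four tubes, and the rack at about (590,240) with two tubes and one free well. A glass condenser runs past the drum. Next I take crops and measure cap heights.

```bash
cat > h.py <<'E'
from station import r, viewer, spotter
import numpy as np, cv2
def cloud(n,d):
    c=viewer.camera_params(n);K=c["mtx"];T=c["pose"]
    v,u=np.mgrid[0:384,0:512]
    P=np.stack([(u-K[0,2])/K[0,0]*d,(v-K[1,2])/K[1,1]*d,d],-1)
    return P@T[:3,:3].T+T[:3,3]
def proj(n,X):
    c=viewer.camera_params(n);K=c["mtx"];T=c["pose"]
    p=(np.asarray(X)-T[:3,3])@T[:3,:3]
    return p[...,0]/p[...,2]*K[0,0]+K[0,2],p[...,1]/p[...,2]*K[1,1]+K[1,2]
E
python3 - <<'E'
from h import *
p,d=viewer.capture("top"); np.save("top_d.npy",d)
P=cloud("top",d)
def crop(p,a,b,c,e,s,f): cv2.imwrite(f,cv2.resize(p[b:e,a:c,::-1],None,fx=s,fy=s,interpolation=cv2.INTER_CUBIC))
crop(p,125,170,217,262,6,"pics/t_rot.png"); crop(p,310,210,410,255,8,"pics/t_rack.png")
for n in ["tall_1","short_1","vented","domed","rotor","rack"]:
    for o in spotter.find_in("top",n):
        u,v=[int(round(x)) for x in o["centre"]]
        print("top",n,round(o["conf"],2),u,v,P[v,u].round(3))
p,d=viewer.capture("scene");np.save("sc_d.npy",d)
P=cloud("scene",d)
crop(p,125,175,260,305,5,"pics/s_rot.png"); crop(p,340,120,415,190,8,"pics/s_rack.png")
for n in ["tall_1","short_1","vented","domed","rotor","rack"]:
    for o in spotter.find_in("scene",n):
        u,v=[int(round(x)) for x in o["centre"]]
        print("scene",n,round(o["conf"],2),u,v,P[v,u].round(3))
E
```

```text
top tall_1 0.72 147 203 [0.56  0.361 0.169]
top tall_1 0.54 367 235 [ 0.482 -0.296  0.167]
top short_1 0.58 190 225 [0.499 0.234 0.139]
top vented 0.58 155 235 [0.466 0.337 0.149]
top domed 0.54 179 194 [0.592 0.27  0.152]
top rotor 0.66 172 211 [0.544 0.303 0.078]
top rack 0.76 353 238 [ 0.473 -0.27   0.098]
scene tall_1 0.69 156 212 [0.551 0.373 0.135]
scene tall_1 0.6 376 146 [ 0.478 -0.282  0.127]
scene short_1 0.86 221 210 [0.491 0.256 0.121]
scene short_1 0.52 363 152 [ 0.474 -0.216  0.127]
scene vented 0.94 191 227 [0.461 0.352 0.132]
scene domed 0.66 187 199 [0.58 0.28 0.12]
scene domed 0.53 138 194 [0.787 0.292 0.059]
scene rotor 0.93 188 227 [0.469 0.354 0.129]
scene rack 0.71 384 164 [ 0.489 -0.356  0.047]
```

View pics/t_rot.png

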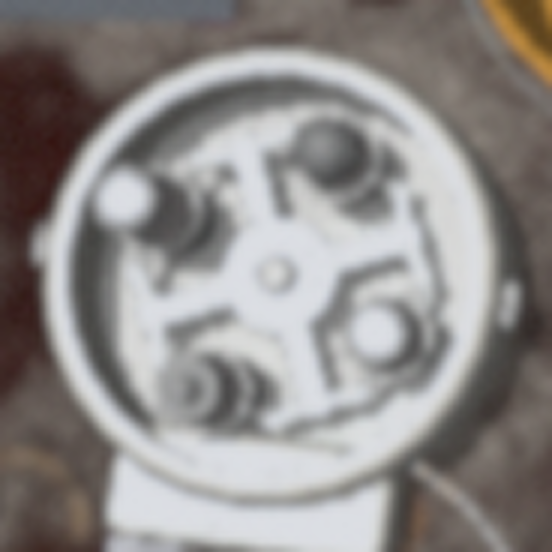

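View pics/t_rack.png

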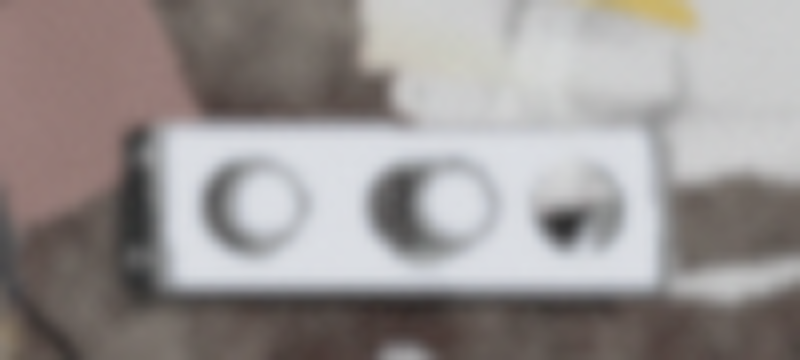

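View pics/s_rot.png

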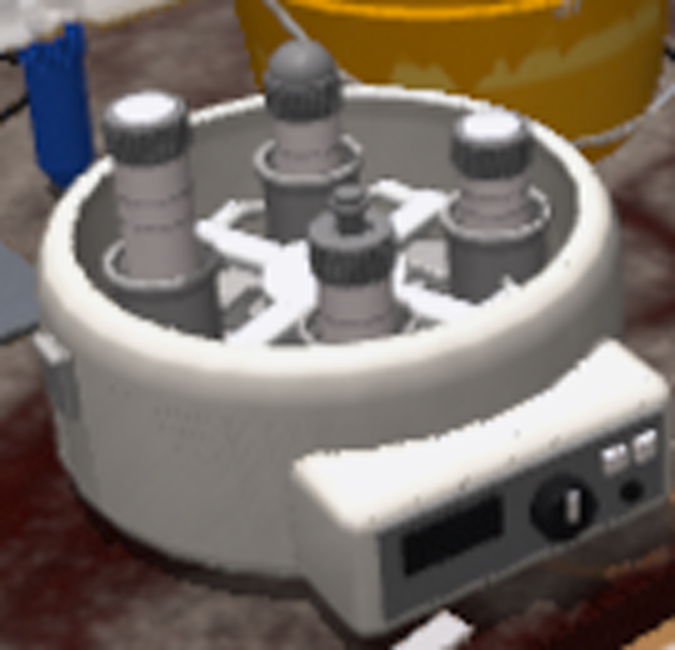

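View pics/s_rack.png

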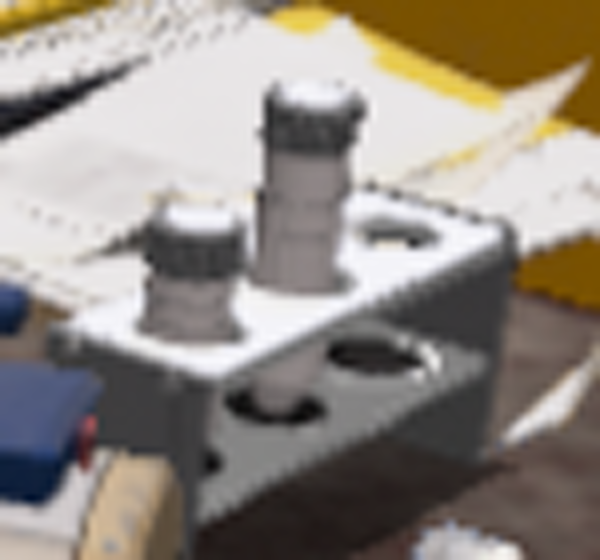

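The rotor crop shows tall (125,195), domed (335,150), short (385,335) and vented (190,385). Tall is opposite short, and vented is opposite domed. In the rack, short is on the left, tall in the middle, and the well at the −y end is free. The only look-alike is the blue domed object on the desk at top-view (283,210) in the 800 px image, so I leave it alone.

Plan: vented→free well, rotor short→vented's bucket, rack tall→that short's bucket, domed→middle well, rack short→domed's bucket. Next I measure the positions precisely.

```bash
python3 - <<'E'
from h import *
from scipy.optimize import least_squares
D={"top":np.load("top_d.npy"),"scene":np.load("sc_d.npy")}
C={n:cloud(n,D[n]) for n in D}
caps=dict(tallA=(.555,.363,.163),shortC=(.495,.243,.135),shortL=(.475,-.22,.135),tallM=(.48,-.29,.163))
for n in C:
  P=C[n].reshape(-1,3); P=P[D[n].ravel()>0]
  for k,(x,y,z) in caps.items():
    s=(np.hypot(P[:,0]-x,P[:,1]-y)<.028)&(abs(P[:,2]-z)<.008)
    q=P[s]; 
    if len(q)>4:
      mid=(q.min(0)+q.max(0))/2
      print(n,k,len(q),q.mean(0).round(4),"mid",mid.round(4),"ext",np.ptp(q,axis=0).round(3),"medz",np.median(q[:,2]).round(4))
  for k,(x,y) in dict(vent=(.464,.345),dome=(.588,.277)).items():
    s=(np.hypot(P[:,0]-x,P[:,1]-y)<.028)&(P[:,2]>.115); q=P[s]; t=q[q[:,2]>q[:,2].max()-.006]
    print(n,k,q.mean(0).round(4),"ztop",q[:,2].max().round(4),t.mean(0).round(4),len(t),"ext",np.ptp(q,axis=0).round(3))
  # rim
  rr=np.hypot(P[:,0]-.53,P[:,1]-.3)
  q=P[(abs(P[:,2]-.104)<.005)&(rr>.098)&(rr<.135)]
  f=least_squares(lambda p:np.hypot(q[:,0]-p[0],q[:,1]-p[1])-p[2],[.53,.3,.115],loss="soft_l1",f_scale=.003)
  print(n,"rim",len(q),f.x.round(4), np.percentile(np.hypot(q[:,0]-f.x[0],q[:,1]-f.x[1]),[2,50,98]).round(4))
  # rack top
  q=P[(abs(P[:,2]-.096)<.006)&(P[:,1]<-.12)&(P[:,1]>-.42)&(abs(P[:,0]-.48)<.06)]
  b=cv2.minAreaRect((q[:,:2]*1000).astype(np.float32)); print(n,"rack",len(q),b, np.median(q[:,2]))
# obstacles height map top
P=C["top"].reshape(-1,3)
for x0 in np.arange(.3,.9,.06):
  print(round(x0,2),[int(1000*max([0]+list(P[(P[:,0]>=x0)&(P[:,0]<x0+.06)&(P[:,1]>=y0)&(P[:,1]<y0+.06)][:,2]))) for y0 in np.arange(-.48,.54,.06)])
E
```

```text
top tallA 99 [0.5602 0.3677 0.1634] mid [0.5606 0.3685 0.1633] ext [0.031 0.033 0.014] medz 0.1633
top shortC 96 [0.498  0.2429 0.1353] mid [0.4991 0.2431 0.1345] ext [0.031 0.033 0.013] medz 0.1358
top shortL 96 [ 0.4794 -0.2296  0.1355] mid [ 0.4791 -0.2302  0.1354] ext [0.033 0.033 0.013] medz 0.136
top tallM 103 [ 0.4806 -0.2944  0.1637] mid [ 0.4804 -0.2941  0.1633] ext [0.033 0.031 0.015] medz 0.1638
top vent [0.4666 0.3351 0.1387] ztop 0.1563 [0.4676 0.3371 0.1529] 14 ext [0.031 0.032 0.038]
top dome [0.5899 0.2725 0.1426] ztop 0.1541 [0.5916 0.2752 0.1507] 22 ext [0.031 0.034 0.035]
top rim 745 [0.5289 0.3053 0.1116] [0.1045 0.1118 0.1179]
top rack 1001 ((486.2344970703125, -261.9370422363281), (100.74842834472656, 295.15093994140625), 6.948970317840576) 0.09560854133055652
scene tallA 168 [0.5579 0.3704 0.1624] mid [0.5623 0.3685 0.1609] ext [0.034 0.032 0.011] medz 0.1637
scene shortC 153 [0.4958 0.2465 0.1344] mid [0.4992 0.2435 0.133 ] ext [0.033 0.035 0.012] medz 0.1359
scene shortL 78 [ 0.4788 -0.226   0.1347] mid [ 0.4802 -0.2268  0.1332] ext [0.031 0.029 0.012] medz 0
[... 729 characters left out ...]
24]
0.48 [91, 101, 167, 168, 140, 87, 165, 164, 106, 101, 100, 139, 140, 138, 113, 105, 134]
0.54 [89, 96, 102, 98, 25, 34, 142, 142, 116, 35, 8, 113, 152, 168, 170, 98, 133]
0.6 [283, 302, 309, 323, 265, 215, 125, 141, 142, 143, 141, 134, 154, 112, 112, 8, 127]
0.66 [301, 302, 306, 318, 288, 219, 173, 203, 178, 176, 177, 177, 185, 404, 407, 405, 297]
0.72 [296, 296, 296, 296, 286, 247, 10, 141, 14, 19, 25, 142, 8, 406, 406, 476, 476]
0.78 [293, 292, 298, 296, 292, 332, 291, 290, 141, 76, 145, 142, 110, 99, 406, 400, 22]
0.84 [291, 294, 299, 300, 293, 412, 416, 416, 140, 143, 139, 8, 17, 15, 11, 12, 13]
0.9 [440, 440, 441, 441, 451, 441, 440, 440, 440, 439, 440, 439, 438, 439, 438, 438, 439]
```

```bash
python3 - <<'E'
from h import *
D={"top":np.load("top_d.npy"),"scene":np.load("sc_d.npy")}
for n in D:
  P=cloud(n,D[n]).reshape(-1,3);P=P[D[n].ravel()>0]
  q=P[(P[:,2]>.17)&(P[:,0]>.5)&(P[:,0]<.8)&(P[:,1]>.1)&(P[:,1]<.55)]
  for y0 in np.arange(.1,.55,.05):
    s=q[(q[:,1]>=y0)&(q[:,1]<y0+.05)]
    if len(s):
      for lo,hi in((.17,.25),(.25,.35),(.35,.6)):
        t=s[(s[:,2]>lo)&(s[:,2]<=hi)]
        if len(t): print(n,"y",round(y0,2),"z",lo,hi,len(t),"x",t[:,0].min().round(3),t[:,0].max().round(3))
  q=P[(P[:,2]>.17)&(P[:,0]>.5)&(P[:,0]<.8)&(P[:,1]>-.45)&(P[:,1]<-.1)]
  for y0 in np.arange(-.45,-.1,.05):
    s=q[(q[:,1]>=y0)&(q[:,1]<y0+.05)]
    if len(s): print(n,"stack y",round(y0,2),"xmin",s[:,0].min().round(3),"zmax of x<.62",s[s[:,0]<.62][:,2].max() if (s[:,0]<.62).any() else None)
p,_=viewer.capture("top")
a=np.linspace(0,6.28,60)
im=cv2.resize(p[:,:,::-1],None,fx=8,fy=8,interpolation=cv2.INTER_CUBIC)
def circ(x,y,z,rad,c):
  u,v=proj("top",np.stack([x+rad*np.cos(a),y+rad*np.sin(a),a*0+z],-1))
  cv2.polylines(im,[(np.stack([u,v],-1)*8+4).astype(int)],True,c,1)
for x,y in((.4793,-.23),(.4805,-.2943),(.4817,-.359)): circ(x,y,.095,.018,(0,0,255))
circ(.4793,-.23,.135,.0165,(0,255,0));circ(.4805,-.2943,.163,.0165,(0,255,0))
for x,y,z in((.560,.3688,.163),(.498,.2432,.135),(.4662,.3369,.137),(.5918,.2751,.137)): circ(x,y,.095,.024,(0,0,255));circ(x,y,z,.0165,(0,255,0))
cv2.imwrite("pics/ov_rack.png",im[1640:2080,2480:3280]); cv2.imwrite("pics/ov_rot.png",cv2.resize(im[1360:2100,1000:1740],(600,600)))
E
```

```text
top y 0.1 z 0.17 0.25 63 x 0.675 0.699
top y 0.15 z 0.17 0.25 68 x 0.674 0.699
top y 0.2 z 0.17 0.25 67 x 0.676 0.698
top y 0.25 z 0.17 0.25 63 x 0.677 0.697
top y 0.3 z 0.17 0.25 47 x 0.677 0.696
top y 0.35 z 0.17 0.25 4 x 0.545 0.69
top y 0.35 z 0.35 0.6 134 x 0.692 0.786
top y 0.4 z 0.17 0.25 4 x 0.736 0.741
top y 0.4 z 0.25 0.35 15 x 0.689 0.743
top y 0.4 z 0.35 0.6 139 x 0.692 0.785
top y 0.45 z 0.17 0.25 20 x 0.729 0.749
top y 0.45 z 0.25 0.35 392 x 0.665 0.751
top y 0.45 z 0.35 0.6 210 x 0.726 0.751
top y 0.5 z 0.17 0.25 103 x 0.664 0.733
top y 0.5 z 0.25 0.35 273 x 0.664 0.746
top y 0.5 z 0.35 0.6 47 x 0.729 0.75
top stack y -0.45 xmin 0.647 zmax of x<.62 None
top stack y -0.4 xmin 0.652 zmax of x<.62 None
top stack y -0.35 xmin 0.656 zmax of x<.62 None
top stack y -0.3 xmin 0.652 zmax of x<.62 None
top stack y -0.25 xmin 0.651 zmax of x<.62 None
top stack y -0.2 xmin 0.646 zmax of x<.62 None
top stack y -0.15 xmin 0.678 zmax of x<.62 None
scene y 0.1 z 0.17 0.25 51 x 0.679 0.698
scene y 0.15 z 0.17 0.25 62 x 0.677 0.698
scene y 0.2 z 0.17 0.25 70 x 0.678 0.698
scene y 0.25 z 0.17 0.25 76 x 0.678 0.699
scene y 0.3 z 0.17 0.25 112 x 0.678 0.699
scene y 0.35 z 0.35 0.6 142 x 0.691 0.786
scene y 0.4 z 0.17 0.25 16 x 0.736 0.743
scene y 0.4 z 0.25 0.35 25 x 0.735 0.743
scene y 0.4 z 0.35 0.6 158 x 0.692 0.787
scene y 0.45 z 0.17 0.25 146 x 0.682 0.743
scene y 0.45 z 0.25 0.35 701 x 0.664 0.745
scene y 0.45 z 0.35 0.6 607 x 0.726 0.754
scene y 0.5 z 0.17 0.25 581 x 0.666 0.699
scene y 0.5 z 0.25 0.35 672 x 0.665 0.717
scene y 0.5 z 0.35 0.6 74 x 0.729 0.751
scene stack y -0.45 xmin 0.649 zmax of x<.62 None
scene stack y -0.4 xmin 0.653 zmax of x<.62 None
scene stack y -0.35 xmin 0.658 zmax of x<.62 None
scene stack y -0.3 xmin 0.652 zmax of x<.62 None
scene stack y -0.25 xmin 0.652 zmax of x<.62 None
scene stack y -0.2 xmin 0.649 zmax of x<.62 None
scene stack y -0.15 xmin 0.683 zmax of x<.62 None
```

View pics/ov_rack.png

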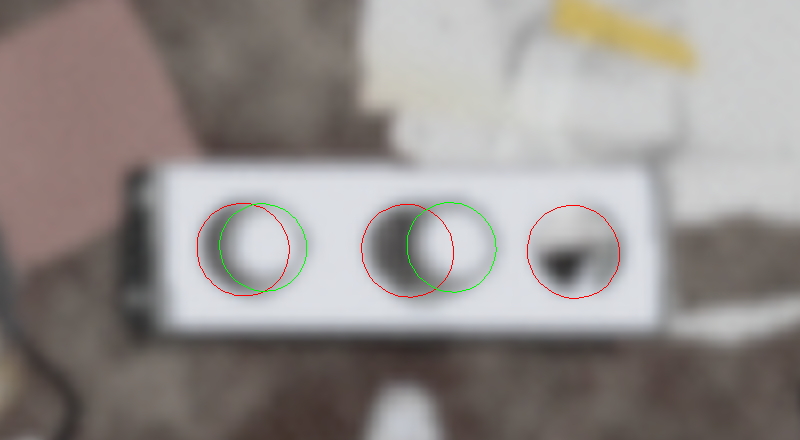

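View pics/ov_rot.png

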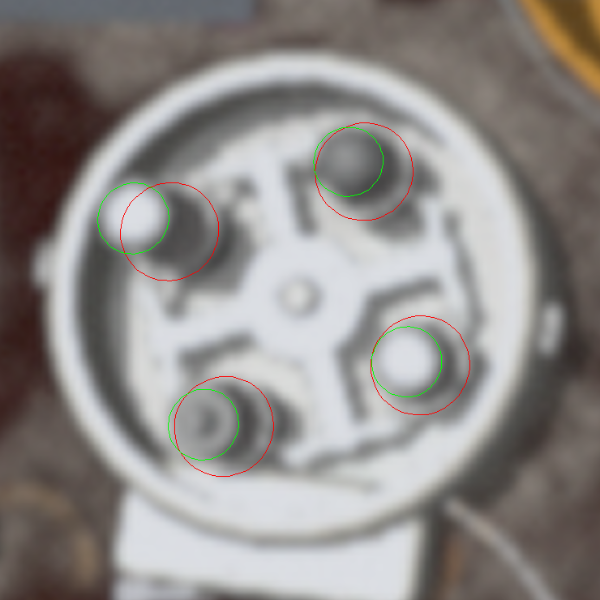

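Overlay: the cap circles (green) sit on all the caps and the mouth circles (red) on the holes. The free well's real hole is about 1–1.5 mm further to +x/−y than its circle. Heights match (0.163 and 0.135), and opposite caps are 140 mm and 138 mm apart as expected. First target is the vented tube (rotor crop 190,385), the only one with a stub. I start with the traverse.

Emit:
move_arm(
  series=[
    [[0, 0, 1, 0.5, 0.7, 0.2, 0.575], [0, 0, 1, 0.5, 0.7, 0.2, 0.575], [0, 0, 1, 0.5, 0.7, 0.2, 0.575], [0, 0, 1, 0.5, 0.7, 0, 0.575], [0, 0, 1, 0.5, 0.7, 0, 0.575], [0, 0, 1, 0.5, 0.7, 0, 0.575], [0, 0, 1, 0.5, 0.7, 0, 0.575], [0, 0, 1, 0, 1, 0, 0.575], [0, 0, 1, 0, 1, 0, 0.575], [0, 0, 1, 0, 1, 0, 0.575], [0, 0, 1, 0, 1, 0, 0.575], [0, 0, 1, 0, 1, 0, 0.575], [0, 0, 1, 0.1, 0.9, 0, 0.575], [0, 0, 1, 0.1, 0.9, 0, 0.575], [0, 0, 1, 0.1, 0.9, 0, 0.575], [0, 0, 1, 0.1, 0.9, 0, 0.575], [0, 0, 1, 0.1, 0.9, 0, 0.575], [0, 0, 0, 0, 0, 0, 0.575]],
  ],
)

```text
time_s: 3.15
tcp_pos: [0.4454, 0.3009, 0.3322]
ee_rot: [[0.009, -0.35, -0.937], [0.011, -0.937, 0.35], [-1.0, -0.013, -0.004]]
wrist_force: [-0.0, -0.5, -0.2]
gripper_width: 0.574
```

Emit:
move_arm(
  series=[
    [[-0.08, 0.06, -0.6, 0.36, 0.6, -0.4, 0.575], [0, 0, 0, 0, 0, -0.8, 0.575], [0, 0, 0, 0, 0, -0.5, 0.575], [0, 0, 0, 0, 0, 0, 0.575]],
  ],
)

```text
time_s: 3.65
tcp_pos: [0.4674, 0.3362, 0.2293]
ee_rot: [[0.003, -0.432, -0.902], [0.0, -0.902, 0.432], [-1.0, -0.001, -0.002]]
wrist_force: [0.8, -0.4, 0.6]
gripper_width: 0.578
```

```bash
cat > snap.py <<'E'
import sys
from h import *
tag=sys.argv[1]
s=r.sense(); print(s["time_s"],s["tcp_pos"].round(4),s["ee_rot"].round(3).tolist(),s["joints"].round(0))
g=s["tcp_pos"]+s["ee_rot"][:,0]*.051; print("grasp",g.round(4))
p,d=viewer.capture("scene")
u,v=proj("scene",g); print("px",u,v)
u=int(min(max(u,75),437)); v=int(min(max(v,55),319))
cv2.imwrite(f"pics/{tag}_s.png",cv2.resize(p[v-55:v+65,u-75:u+75,::-1],(750,600),interpolation=cv2.INTER_CUBIC))
E
python3 snap.py a1
```

```text
3.65 [0.4674 0.3362 0.2293] [[0.003, -0.432, -0.902], [0.0, -0.902, 0.432], [-1.0, -0.001, -0.002]] [ 52.  20. -12.   0. -58.  12.]
grasp [0.4675 0.3363 0.1783]
px 194.22020937485837 201.62755023662862
```

View pics/a1_s.png

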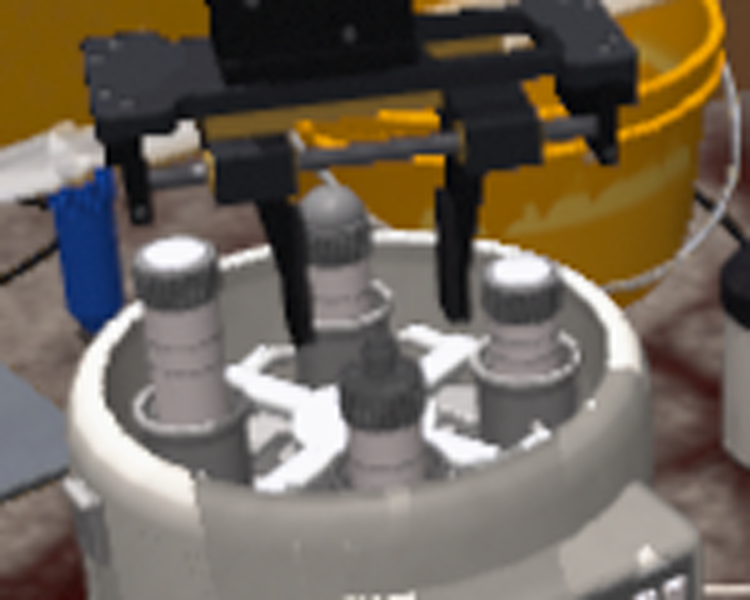

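The jaws straddle the vented tube (stub at 380,345 in the crop). I descend, close and lift.

Emit:
move_arm(
  series=[
    [[0, 0, 0, 0, 0.01, -0.5, 0.575], [0, 0, 0, 0, 0, -0.3, 0.575], [0, 0, 0, 0, 0, 0, 0.575], [0, 0, 0, 0, 0, 0, 0], [0, 0, 0, 0, 0, 0, 0], [0, 0, 0, 0, 0, 0, 0], [0, 0, 0, 0, 0, 0, 0]],
  ],
)

```text
time_s: 4.58
tcp_pos: [0.4721, 0.3395, 0.1942]
ee_rot: [[0.02, -0.432, -0.902], [0.017, -0.901, 0.433], [-1.0, -0.024, -0.01]]
wrist_force: [-0.5, -0.9, -0.4]
gripper_width: 0.368
```

```bash
python3 snap.py a2;python3 -c "
from h import *
s=r.sense();print(s['effort'].round(1),s['joints'],s['moment'])"
```

```text
4.575 [0.4721 0.3395 0.1942] [[0.02, -0.432, -0.902], [0.017, -0.901, 0.433], [-1.0, -0.024, -0.01]] [ 52.  22. -15.   0. -52.  12.]
grasp [0.4731 0.3404 0.1433]
px 191.9178052342088 217.45042251212007
[ -0.  -37.   16.4   3.7   0.1   0. ] [ 51.79416779  22.32418434 -14.54640777   0.36793185 -51.64340564
  12.36421022] [-0.07397533  0.20339475  0.01821742]
```

View pics/a2_s.png

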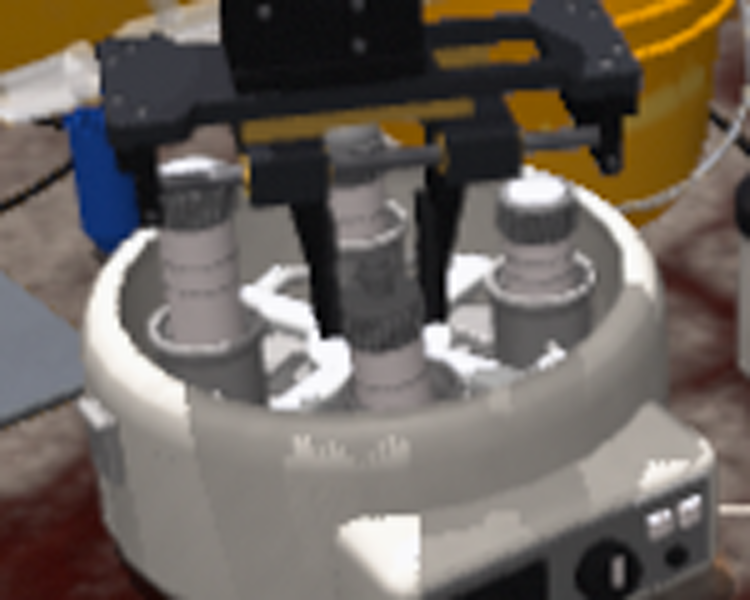

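The grasp sits higher than commanded and the tool drifted a few mm with about 1.5° of tilt. In the crop the cap is at (380,325) between the pads. I reopen and recentre, to see how it tracks.

Emit:
move_arm(
  series=[
    [[0, 0, 0, 0, 0, 0, 0.575], [0, 0, 0, 0, 0, 0, 0.575]],
  ],
)

```text
time_s: 4.88
tcp_pos: [0.4721, 0.3395, 0.1942]
ee_rot: [[0.02, -0.432, -0.902], [0.017, -0.902, 0.432], [-1.0, -0.024, -0.011]]
wrist_force: [0.4, 0.3, -0.5]
gripper_width: 0.512
```

Emit:
move_arm(
  series=[
    [[-0.12, 0.14, 0, -0.085, -0.04, 0, 0.575]],
  ],
)

```text
time_s: 5.0
tcp_pos: [0.4668, 0.3369, 0.1942]
ee_rot: [[-0.001, -0.432, -0.902], [-0.001, -0.902, 0.432], [-1.0, 0.001, 0.0]]
wrist_force: [0.4, -0.1, -0.3]
gripper_width: 0.558
```

Emit:
move_arm(
  series=[
    [[0, 0, 0, 0, 0, 0, 0.575]],
  ],
)

```text
time_s: 5.12
tcp_pos: [0.4667, 0.337, 0.1942]
ee_rot: [[-0.001, -0.432, -0.902], [-0.001, -0.902, 0.432], [-1.0, 0.001, 0.0]]
wrist_force: [0.1, 0.4, 0.3]
gripper_width: 0.573
```

Holding is exact and tracking is good, so something deflected it during the first descent. I go down in small steps.

Emit:
move_arm(
  series=[
    [[0, 0, 0, 0, 0, -0.1, 0.575]],
  ],
)

```text
time_s: 5.25
tcp_pos: [0.4669, 0.3373, 0.1884]
ee_rot: [[-0.0, -0.432, -0.902], [0.0, -0.902, 0.432], [-1.0, 0.0, 0.0]]
wrist_force: [-0.4, 1.1, 0.1]
gripper_width: 0.574
```

Emit:
move_arm(
  series=[
    [[0, 0, 0, 0, 0, -0.06, 0.575]],
  ],
)

```text
time_s: 5.38
tcp_pos: [0.4667, 0.3371, 0.1842]
ee_rot: [[-0.001, -0.432, -0.902], [-0.001, -0.902, 0.432], [-1.0, 0.001, 0.0]]
wrist_force: [-0.4, 0.4, 0.0]
gripper_width: 0.575
```

Emit:
move_arm(
  series=[
    [[0, 0, 0, 0, 0, -0.03, 0.575], [0, 0, 0, 0, 0, 0, 0], [0, 0, 0, 0, 0, 0, 0]],
  ],
)

```text
time_s: 5.75
tcp_pos: [0.4666, 0.337, 0.1816]
ee_rot: [[-0.001, -0.432, -0.902], [-0.002, -0.902, 0.432], [-1.0, 0.002, 0.001]]
wrist_force: [0.2, 0.4, -0.3]
gripper_width: 0.429
```

Emit:
move_arm(
  series=[
    [[0, 0, 0, 0, 0, 0, 0], [0, 0, 0, 0, 0, 0, 0]],
  ],
)

```text
time_s: 6.0
tcp_pos: [0.4666, 0.337, 0.1817]
ee_rot: [[-0.001, -0.432, -0.902], [-0.001, -0.902, 0.432], [-1.0, 0.002, 0.001]]
wrist_force: [-0.1, -0.1, -0.5]
gripper_width: 0.366
```

Emit:
move_arm(
  series=[
    [[0, 0, 0, 0, 0, 0.2, 0], [0, 0, 0, 0, 0, 0.5, 0], [0, 0, 0, 0, 0, 0.7, 0], [0, 0, 0, 0, 0, 0.7, 0], [0, 0, 0, 0, 0, 0.3, 0], [0, 0, 0, 0, 0, 0.05, 0], [0, 0, 0, 0, 0, 0, 0]],
  ],
)

```text
time_s: 6.88
tcp_pos: [0.4657, 0.3357, 0.3369]
ee_rot: [[0.0, -0.432, -0.902], [0.0, -0.902, 0.432], [-1.0, -0.0, -0.0]]
wrist_force: [-0.5, 0.1, -0.6]
gripper_width: 0.369
```

```bash
python3 snap.py a3
```

```text
6.875 [0.4657 0.3357 0.3369] [[0.0, -0.432, -0.902], [0.0, -0.902, 0.432], [-1.0, -0.0, -0.0]] [ 52.  15.  -3.   0. -72.  12.]
grasp [0.4657 0.3357 0.2859]
px 191.24866940327985 148.21790826659034
```

View pics/a3_s.png

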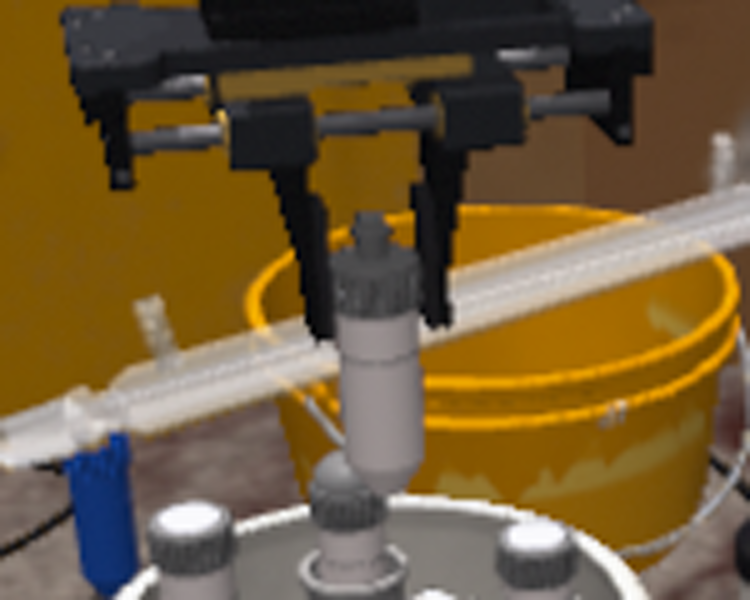

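The tube hangs upright with its foot at (380,490), clear of everything. I carry it to the rack.

Emit:
move_arm(
  series=[
    [[0, 0, 0, 0, -0.5, 0, 0], [0, 0, 0, 0, -0.9, 0, 0], [0, 0, 0, 0, -0.9, 0, 0], [0, 0, -0.5, 0, -0.9, 0, 0], [0, 0, -0.5, 0.05, -0.9, 0, 0], [0, 0, -0.5, 0.05, -0.9, 0, 0], [0, 0, -0.5, 0.05, -0.9, 0, 0], [0, 0, -0.5, 0.05, -0.9, 0, 0], [0, 0, -0.5, 0.05, -0.9, 0, 0], [0, 0, -0.5, 0, -0.9, 0, 0], [0, 0, -0.5, 0, -0.9, 0, 0], [0, 0, -0.5, 0, -0.9, 0, 0], [0, 0, -0.3, 0, -0.5, 0, 0], [0, 0, 0, 0, -0.2, 0, 0], [0, 0, 0, 0, 0, 0, 0]],
  ],
)

```text
time_s: 8.8
tcp_pos: [0.4725, -0.3509, 0.3166]
ee_rot: [[-0.035, -0.907, -0.42], [0.008, -0.421, 0.907], [-0.999, 0.029, 0.022]]
wrist_force: [0.6, -0.3, -0.1]
gripper_width: 0.369
```

Emit:
move_arm(
  series=[
    [[-0.06, -0.25, 0, 0.167, -0.14, -0.4, 0], [0, 0, 0, 0, 0, -0.3, 0], [0, 0, 0, 0, 0, 0, 0]],
  ],
)

```text
time_s: 9.18
tcp_pos: [0.4831, -0.3558, 0.2734]
ee_rot: [[0.0, -0.905, -0.425], [0.0, -0.425, 0.905], [-1.0, -0.0, 0.0]]
wrist_force: [-0.7, 0.6, -0.5]
gripper_width: 0.373
```

```bash
python3 snap.py a4; python3 - <<'E'
from h import *
p,d=viewer.capture("top")
cv2.imwrite("pics/a4_t.png",cv2.resize(p[190:270,310:420,::-1],None,fx=7,fy=7,interpolation=cv2.INTER_CUBIC))
E
```

```text
9.175 [ 0.4831 -0.3558  0.2734] [[0.0, -0.905, -0.425], [0.0, -0.425, 0.905], [-1.0, -0.0, 0.0]] [-21.  20.  -5.  -0. -65.  46.]
grasp [ 0.4831 -0.3558  0.2224]
px 393.6741731488561 106.91054116302487
```

View pics/a4_s.png

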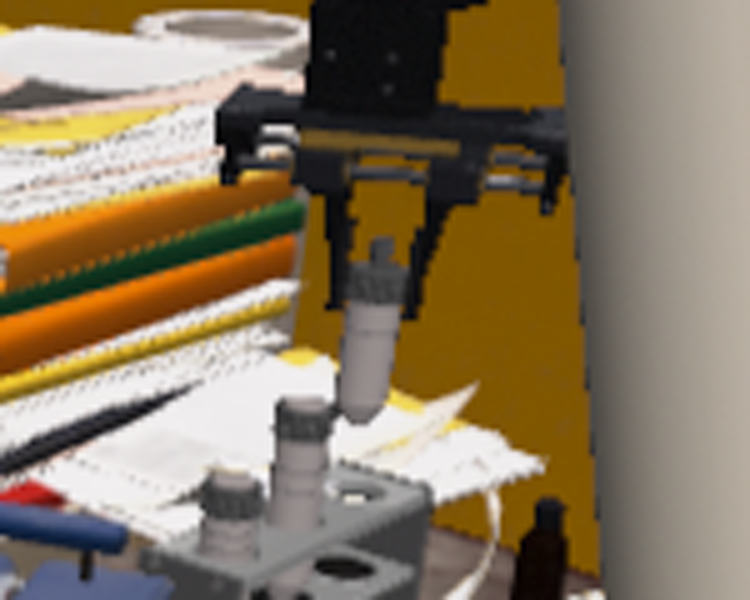

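View pics/a4_t.png

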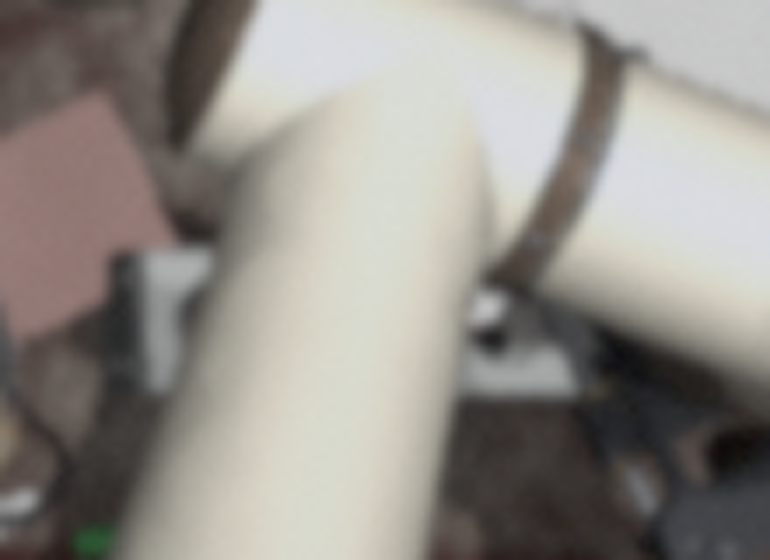

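The rack crop shows the vented tube leaning in the jaws, with its foot at (355,410) left of its cap at (378,280). I measure the lean.

```bash
cat > axis.py <<'E'
from h import *
def tube(cam="scene",zlo=None,zhi=None,rad=.05,below=(.115,.03)):
    s=r.sense(); g=s["tcp_pos"]+s["ee_rot"][:,0]*.051
    p,d=viewer.capture(cam); P=cloud(cam,d)
    ok=(d>0)&(np.hypot(P[...,0]-g[0],P[...,1]-g[1])<rad)&(P[...,2]<g[2]-.018)&(P[...,2]>g[2]-.085+.016)
    q=P[ok]; col=p[ok].astype(int)
    # bin by height; surface median + push by radius along view dir
    c=viewer.camera_params(cam)["pose"][:3,3]
    v=(g-c);v[2]=0;v/=np.linalg.norm(v); w=np.array([-v[1],v[0],0])
    rows=[]
    for z in np.arange(g[2]-.068,g[2]-.018,.006):
        t=q[abs(q[:,2]-z)<.003]
        if len(t)<6: continue
        a=t@w; b=t@v
        rows.append([z,(np.percentile(a,3)+np.percentile(a,97))/2-g@w, np.percentile(b,10)+.015-g@v,np.percentile(a,97)-np.percentile(a,3),len(t)])
    rows=np.array(rows); print((rows*1000).round(1))
    ka=np.polyfit(rows[:,0]-g[2],rows[:,1],1);kb=np.polyfit(rows[:,0]-g[2],rows[:,2],1)
    print("axis slope (dxy per dz):",(ka[0]*w+kb[0]*v).round(3)[:2],"offset at grasp",(ka[1]*w+kb[1]*v).round(4)[:2], "g",g.round(4))
if __name__=="__main__": tube()
E
python3 axis.py
```

```text
[[ 1.564e+02  7.000e-01  2.000e+00  2.450e+01  1.200e+04]
 [ 1.624e+02  7.600e+00 -1.470e+01  3.590e+01  2.500e+04]
 [ 1.684e+02  3.500e+00  8.000e-01  2.960e+01  2.300e+04]
 [ 1.744e+02  1.800e+00  2.000e+00  2.650e+01  2.400e+04]
 [ 1.804e+02  1.500e+00  2.900e+00  2.730e+01  2.400e+04]
 [ 1.864e+02  2.900e+00  1.800e+00  2.610e+01  2.200e+04]
 [ 1.924e+02  1.400e+00  6.000e-01  2.640e+01  2.400e+04]
 [ 1.984e+02  9.000e-01  3.000e+00  2.680e+01  2.000e+04]
 [ 2.044e+02  1.800e+00  2.800e+00  2.710e+01  2.200e+04]]
axis slope (dxy per dz): [ 0.033 -0.16 ] offset at grasp [ 0.0036 -0.0059] g [ 0.4841 -0.3567  0.2244]
```

The depth data show the axis is vertical: edge midpoints stay within 1–2 mm over the height. The two odd rows come from the neighbouring tube, and the lean is only perspective. I centre and lower it.

Emit:
move_arm(
  series=[
    [[0, 0, 0, -0.025, -0.05, -0.2, 0], [0, 0, 0, 0, 0, -0.3, 0], [0, 0, 0, 0, 0, -0.1, 0], [0, 0, 0, 0, 0, 0, 0]],
  ],
)

```text
time_s: 9.82
tcp_pos: [0.483, -0.3599, 0.2403]
ee_rot: [[0.008, -0.905, -0.426], [-0.004, -0.426, 0.905], [-1.0, -0.006, -0.007]]
wrist_force: [-0.3, 0.5, -0.2]
gripper_width: 0.367
```

```bash
python3 snap.py a5
```

```text
9.825 [ 0.483  -0.3599  0.2403] [[0.008, -0.905, -0.426], [-0.004, -0.426, 0.905], [-1.0, -0.006, -0.007]] [-21.  22.  -8.   0. -60.  46.]
grasp [ 0.4834 -0.3601  0.1893]
px 392.82605048075675 118.01054087167707
```

View pics/a5_s.png

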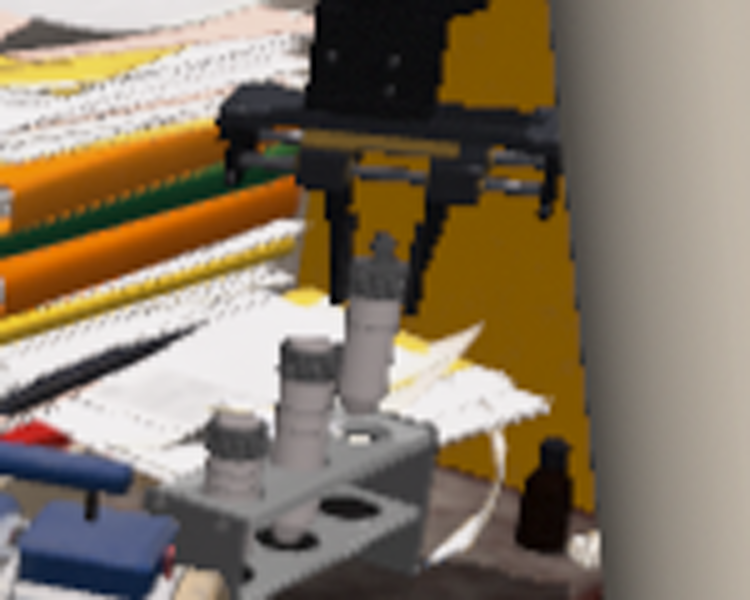

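Emit:
move_arm(
  series=[
    [[0.03, 0.06, 0, -0.015, 0.01, -0.1, 0], [0, 0, 0, 0, 0, -0.2, 0], [0, 0, 0, 0, 0, -0.2, 0]],
  ],
)

```text
time_s: 10.25
tcp_pos: [0.4829, -0.3597, 0.2108]
ee_rot: [[0.004, -0.905, -0.426], [-0.002, -0.426, 0.905], [-1.0, -0.003, -0.003]]
wrist_force: [-0.5, -0.1, -0.6]
gripper_width: 0.37
```

Emit:
move_arm(
  series=[
    [[0, 0, 0, 0, 0, -0.15, 0], [0, 0, 0, 0, 0, -0.1, 0]],
  ],
)

```text
time_s: 10.5
tcp_pos: [0.4824, -0.3595, 0.1935]
ee_rot: [[0.001, -0.905, -0.426], [-0.001, -0.426, 0.905], [-1.0, -0.001, -0.001]]
wrist_force: [0.6, -0.6, -1.0]
gripper_width: 0.371
```

Emit:
move_arm(
  series=[
    [[0, 0, 0, 0, 0, -0.1, 0], [0, 0, 0, 0, 0, -0.06, 0]],
  ],
)

```text
time_s: 10.75
tcp_pos: [0.4824, -0.3595, 0.183]
ee_rot: [[0.001, -0.905, -0.426], [-0.001, -0.426, 0.905], [-1.0, -0.001, -0.001]]
wrist_force: [1.6, 0.5, -0.6]
gripper_width: 0.369
```

Emit:
move_arm(
  series=[
    [[0, 0, 0, 0, 0, -0.03, 0], [0, 0, 0, 0, 0, 0, 0.575], [0, 0, 0, 0, 0, 0, 0.575], [0, 0, 0, 0, 0, 0, 0.575], [0, 0, 0, 0, 0, 0.2, 0.575], [0, 0, 0, 0, 0, 0.6, 0.575], [0, 0, 0, 0, 0, 0.8, 0.575], [0, 0, 0, 0, 0, 0.4, 0.575]],
  ],
)

```text
time_s: 11.75
tcp_pos: [0.482, -0.3596, 0.3064]
ee_rot: [[0.0, -0.904, -0.427], [-0.002, -0.427, 0.904], [-1.0, 0.0, -0.002]]
wrist_force: [-0.1, -0.1, -0.1]
gripper_width: 0.573
```

```bash
python3 snap.py a6; python3 - <<'E'
from h import *
p,d=viewer.capture("scene"); P=cloud("scene",d).reshape(-1,3)
q=P[(np.hypot(P[:,0]-.4825,P[:,1]+.3595)<.028)&(P[:,2]>.1)&(P[:,2]<.2)]
print("top z",np.percentile(q[:,2],[98,99.5]), (q.min(0)+q.max(0))/2)
E
```

```text
11.75 [ 0.482  -0.3596  0.3064] [[0.0, -0.904, -0.427], [-0.002, -0.427, 0.904], [-1.0, 0.0, -0.002]] [-21.  19.  -2.   0. -69.  47.]
grasp [ 0.482  -0.3597  0.2554]
px 396.4055137752743 95.06888365831301
top z [0.15464847 0.15673263] [ 0.48432797 -0.35936766  0.12854866]
```

View pics/a6_s.png

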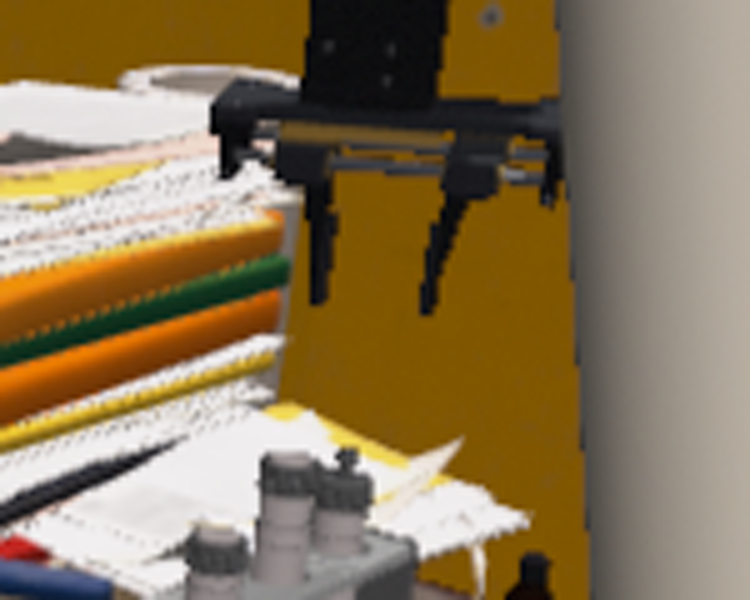

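The vented tube stands in the end well. Its top is at 0.155, the same as when it was seated before. Next is the rotor short in bucket C.

Emit:
move_arm(
  series=[
    [[0, 0, 0, 0, 0.5, 0.1, 0.575], [0, 0, -0.5, 0, 0.9, 0.1, 0.575], [0, 0, -0.6, 0, 0.9, 0, 0.575], [0, 0, -0.6, 0, 0.9, 0, 0.575], [0, 0, -0.6, 0.05, 0.9, 0, 0.575], [0, 0, -0.6, 0.05, 0.9, 0, 0.575], [0, 0, -0.6, 0.05, 0.9, 0, 0.575], [0, 0, -0.6, 0.05, 0.9, 0, 0.575], [0, 0, -0.6, 0.05, 0.9, 0, 0.575], [0, 0, -0.6, 0, 0.9, 0, 0.575], [0, 0, -0.5, 0, 0.6, 0, 0.575], [0, 0, 0, 0, 0.4, 0, 0.575], [0, 0, 0, 0, 0.1, 0, 0.575], [0, 0, 0, 0, 0, 0, 0.575]],
  ],
)

```text
time_s: 13.6
tcp_pos: [0.4904, 0.2396, 0.3125]
ee_rot: [[-0.008, -0.921, 0.388], [-0.004, 0.388, 0.921], [-1.0, 0.006, -0.007]]
wrist_force: [-0.2, 0.1, -0.2]
gripper_width: 0.575
```

Emit:
move_arm(
  series=[
    [[0.03, -0.06, -0.4, 0.13, 0.06, -0.3, 0.575], [0, 0, 0, 0, 0, -0.6, 0.575], [0, 0, 0, 0, 0, -0.5, 0.575], [0, 0, 0, 0, 0, -0.2, 0.575], [0, 0, 0, 0, 0, 0, 0.575]],
  ],
)

```text
time_s: 14.22
tcp_pos: [0.4989, 0.2383, 0.2156]
ee_rot: [[0.003, -0.895, 0.446], [0.002, 0.446, 0.895], [-1.0, -0.002, 0.003]]
wrist_force: [0.2, 0.7, 0.5]
gripper_width: 0.575
```

Emit:
move_arm(
  series=[
    [[-0.02, 0.02, 0, -0.015, 0.08, -0.2, 0.575], [0, 0, 0, 0, 0, -0.2, 0.575], [0, 0, 0, 0, 0, -0.1, 0.575], [0, 0, 0, 0, 0, 0, 0.575]],
  ],
)

```text
time_s: 14.72
tcp_pos: [0.499, 0.244, 0.1861]
ee_rot: [[0.003, -0.895, 0.445], [0.002, 0.445, 0.895], [-1.0, -0.002, 0.003]]
wrist_force: [-0.3, 0.1, 0.2]
gripper_width: 0.574
```

```bash
python3 snap.py b1
```

```text
14.725 [0.499  0.244  0.1861] [[0.003, -0.895, 0.445], [0.002, 0.445, 0.895], [-1.0, -0.002, 0.003]] [ 43.  21. -18.   0. -51. -69.]
grasp [0.4991 0.244  0.1351]
px 222.92802566952582 200.60136316721918
```

View pics/b1_s.png

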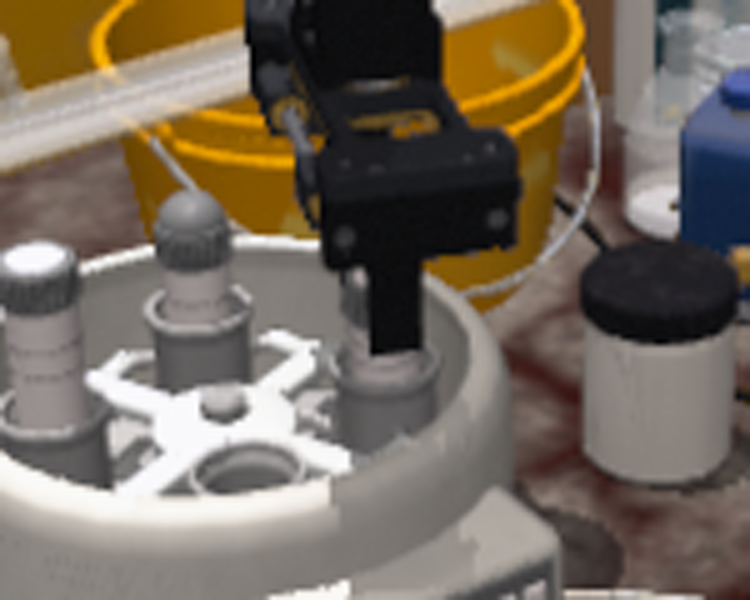

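The near finger (395,310) covers the short cap squarely and bucket B (250,465) is empty. I go 5 mm lower and grip.

Emit:
move_arm(
  series=[
    [[0, 0, 0, -0.01, -0.01, -0.08, 0.575], [0, 0, 0, 0, 0, 0, 0.4], [0, 0, 0, 0, 0, 0, 0], [0, 0, 0, 0, 0, 0, 0], [0, 0, 0, 0, 0, 0, 0]],
  ],
)

```text
time_s: 15.4
tcp_pos: [0.4987, 0.2437, 0.1821]
ee_rot: [[0.005, -0.895, 0.445], [0.003, 0.445, 0.895], [-1.0, -0.003, 0.005]]
wrist_force: [0.9, -0.4, -0.2]
gripper_width: 0.373
```

Emit:
move_arm(
  series=[
    [[0, 0, 0, 0, 0, 0.2, 0], [0, 0, 0, 0, 0, 0.4, 0], [0, 0, 0, 0, 0, 0.4, 0], [0, 0, 0, 0, 0, 0.2, 0], [0, 0, 0, 0, 0, 0, 0]],
  ],
)

```text
time_s: 16.02
tcp_pos: [0.4987, 0.2435, 0.2585]
ee_rot: [[0.006, -0.895, 0.445], [0.004, 0.445, 0.895], [-1.0, -0.004, 0.006]]
wrist_force: [0.2, -0.1, -1.4]
gripper_width: 0.368
```

Emit:
move_arm(
  series=[
    [[-0.03, 0.04, 0.3, 0, 0, 0, 0], [0, 0, 0.7, -0.05, 0.15, 0, 0], [0, 0, 1, -0.06, 0.18, 0, 0], [0, 0, 1, -0.06, 0.18, 0, 0], [0, 0, 1, -0.06, 0.18, 0, 0], [0, 0, 1, -0.06, 0.18, 0, 0], [0, 0, 1, -0.06, 0.18, 0, 0], [0, 0, 1, -0.06, 0.18, 0, 0], [0, 0, 1, -0.06, 0.18, 0, 0], [0, 0, 1, -0.06, 0.12, 0, 0], [0, 0, 1, 0, 0, 0, 0], [0, 0, 0.7, 0, 0, 0, 0], [0, 0, 0.2, 0, 0, 0, 0], [0, 0, 0, 0, 0, 0, 0]],
  ],
)

```text
time_s: 17.77
tcp_pos: [0.4604, 0.3341, 0.2433]
ee_rot: [[-0.006, -0.447, -0.894], [-0.025, -0.894, 0.447], [-1.0, 0.025, -0.006]]
wrist_force: [0.0, -0.0, 0.4]
gripper_width: 0.366
```

Emit:
move_arm(
  series=[
    [[0.18, -0.04, 0, 0.1, 0.05, 0.05, 0], [0, 0, 0, 0, 0, 0, 0]],
  ],
)

```text
time_s: 18.02
tcp_pos: [0.4669, 0.3373, 0.2463]
ee_rot: [[-0.0, -0.449, -0.894], [0.002, -0.894, 0.449], [-1.0, -0.001, 0.001]]
wrist_force: [0.6, -0.6, -0.7]
gripper_width: 0.37
```

```bash
python3 snap.py b2
```

```text
18.025 [0.4669 0.3373 0.2463] [[-0.0, -0.449, -0.894], [0.002, -0.894, 0.449], [-1.0, -0.001, 0.001]] [ 52.  19. -10.  -0. -60.  11.]
grasp [0.4669 0.3374 0.1953]
px 193.35399658610243 193.8797261230203
```

View pics/b2_s.png

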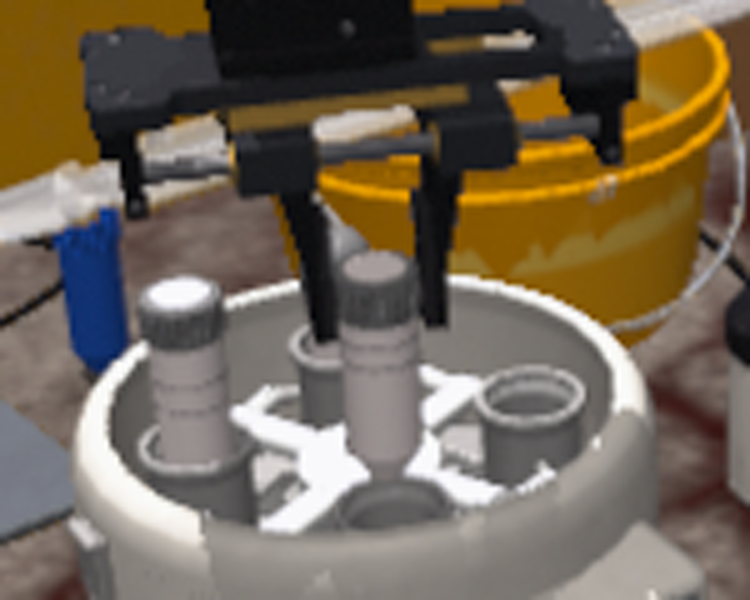

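The short's foot (388,470) is over the mouth of bucket B (396,503), and bucket C (530,395) is empty. I lower it.

Emit:
move_arm(
  series=[
    [[0, 0, 0, 0, 0, -0.15, 0], [0, 0, 0, 0, 0, -0.2, 0], [0, 0, 0, 0, 0, -0.2, 0], [0, 0, 0, 0, 0, -0.15, 0]],
  ],
)

```text
time_s: 18.58
tcp_pos: [0.4663, 0.3368, 0.201]
ee_rot: [[-0.002, -0.449, -0.893], [0.001, -0.893, 0.449], [-1.0, 0.0, 0.002]]
wrist_force: [0.1, 0.6, -0.6]
gripper_width: 0.371
```

Emit:
move_arm(
  series=[
    [[0, 0, 0, 0, 0, -0.12, 0], [0, 0, 0, 0, 0, -0.1, 0]],
  ],
)

```text
time_s: 18.82
tcp_pos: [0.4662, 0.3366, 0.1862]
ee_rot: [[-0.002, -0.449, -0.894], [-0.0, -0.894, 0.449], [-1.0, 0.001, 0.002]]
wrist_force: [0.4, -0.2, -0.3]
gripper_width: 0.37
```

Emit:
move_arm(
  series=[
    [[0, 0, 0, 0, 0, -0.05, 0], [0, 0, 0, 0, 0, 0, 0.575], [0, 0, 0, 0, 0, 0, 0.575], [0, 0, 0, 0, 0, 0, 0.575], [0, 0, 0, 0, 0, 0.2, 0.575], [0, 0, 0, 0, 0, 0.6, 0.575], [0, 0, 0, 0, 0, 0.8, 0.575], [0, 0, 0, 0, 0, 0.4, 0.575], [0, 0, 0, 0, 0, 0, 0.575]],
  ],
)

```text
time_s: 19.95
tcp_pos: [0.4667, 0.3367, 0.3116]
ee_rot: [[0.003, -0.448, -0.894], [0.004, -0.894, 0.448], [-1.0, -0.004, -0.001]]
wrist_force: [-0.1, 0.0, -0.7]
gripper_width: 0.572
```

```bash
cat > seat.py <<'E'
import sys
from h import *
p,d=viewer.capture("scene"); P=cloud("scene",d).reshape(-1,3)
W=dict(A=(.560,.3688),B=(.4662,.3369),C=(.498,.2432),D=(.5918,.2751),L=(.4793,-.23),M=(.4806,-.2943),R=(.4825,-.3595))
for k in sys.argv[2]:
    x,y=W[k]; q=P[(np.hypot(P[:,0]-x,P[:,1]-y)<.028)&(P[:,2]>.1)&(P[:,2]<.19)]
    if len(q)<10: print(k,"none");continue
    t=q[q[:,2]>np.percentile(q[:,2],98)-.004]
    print(k,"top z",np.percentile(q[:,2],98).round(4),"cap mid",((t.min(0)+t.max(0))/2).round(4)[:2])
c=(125,150,285,305) if any(k in "ABCD" for k in sys.argv[2]) else (330,100,460,205)
cv2.imwrite(f"pics/{sys.argv[1]}.png",cv2.resize(p[c[1]:c[3],c[0]:c[2],::-1],None,fx=4,fy=4,interpolation=cv2.INTER_CUBIC))
E
python3 seat.py b3 ABCD
```

```text
A top z 0.1656 cap mid [0.5622 0.3689]
B top z 0.138 cap mid [0.4677 0.3368]
C none
D top z 0.1512 cap mid [0.591  0.2749]
```

View pics/b3.png

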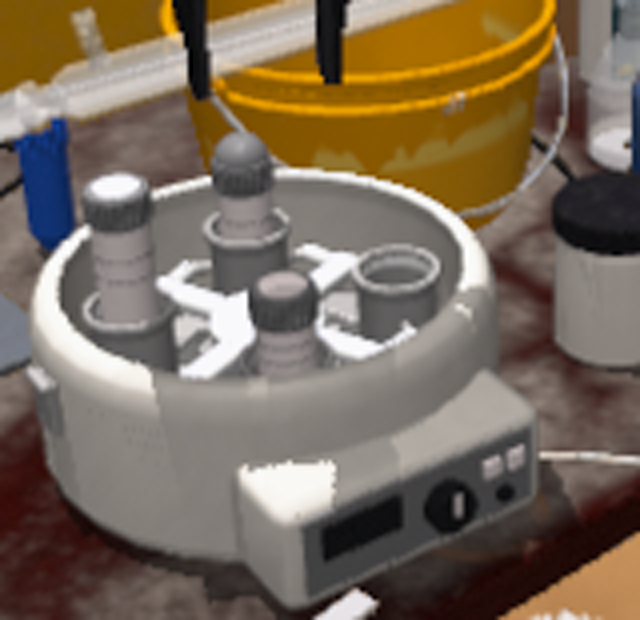

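The short is seated in B (cap top 0.138, the same offset as the tall at 0.1656), and C is empty. Next is the rack tall.

Emit:
move_arm(
  series=[
    [[0, 0, 0, 0, -0.5, 0.1, 0.575], [0, 0, -0.6, 0, -0.9, 0.1, 0.575], [0, 0, -0.8, 0, -0.9, 0.05, 0.575], [0, 0, -0.8, 0, -0.9, 0, 0.575], [0, 0, -0.8, 0.05, -0.9, 0, 0.575], [0, 0, -0.8, 0.05, -0.9, 0, 0.575], [0, 0, -0.8, 0.05, -0.9, 0, 0.575], [0, 0, -0.8, 0.05, -0.9, 0, 0.575], [0, 0, -0.8, 0.05, -0.9, 0, 0.575], [0, 0, -0.8, 0.05, -0.9, 0, 0.575], [0, 0, -0.6, 0, -0.9, 0, 0.575], [0, 0, -0.2, 0, -0.5, 0, 0.575], [0, 0, 0, 0, -0.2, 0, 0.575], [0, 0, 0, 0, 0, 0, 0.575]],
  ],
)

```text
time_s: 21.75
tcp_pos: [0.4657, -0.3056, 0.3106]
ee_rot: [[-0.03, -0.999, 0.026], [0.009, 0.026, 1.0], [-1.0, 0.03, 0.009]]
wrist_force: [-0.5, -0.9, -0.7]
gripper_width: 0.577
```

Emit:
move_arm(
  series=[
    [[-0.065, -0.21, 0, 0.25, 0.18, -0.2, 0.575], [0, 0, 0, 0, 0, -0.5, 0.575], [0, 0, 0, 0, 0, -0.3, 0.575], [0, 0, 0, 0, 0, -0.1, 0.575], [0, 0, 0, 0, 0, 0, 0.575]],
  ],
)

```text
time_s: 22.38
tcp_pos: [0.48, -0.2894, 0.2437]
ee_rot: [[0.001, -1.0, 0.019], [0.001, 0.019, 1.0], [-1.0, -0.001, 0.001]]
wrist_force: [0.2, -0.2, 0.0]
gripper_width: 0.577
```

```bash
python3 snap.py c1; python3 seat.py c1r LMR
```

```text
22.375 [ 0.48   -0.2894  0.2437] [[0.001, -1.0, 0.019], [0.001, 0.019, 1.0], [-1.0, -0.001, 0.001]] [-15.  18. -13.  -0. -59.  14.]
grasp [ 0.4801 -0.2894  0.1927]
px 379.69991502308153 122.43079127448159
L top z 0.1384 cap mid [ 0.4826 -0.2328]
M top z 0.1846 cap mid [ 0.4825 -0.2901]
R top z 0.1517 cap mid [ 0.483  -0.3639]
```

View pics/c1r.png

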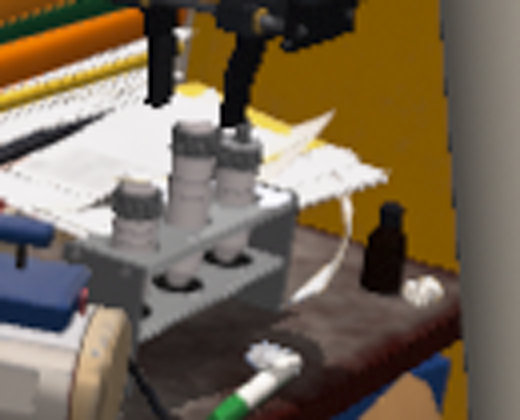

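The jaws are over the tall cap at (195,135). I shift −5 mm in y, descend and grip.

Emit:
move_arm(
  series=[
    [[0, 0, 0, 0.01, -0.085, -0.1, 0.575], [0, 0, 0, 0, 0, -0.2, 0.575], [0, 0, 0, 0, 0, -0.15, 0.575], [0, 0, 0, 0, 0, -0.06, 0.575], [0, 0, 0, 0, 0, 0, 0.575]],
  ],
)

```text
time_s: 23.1
tcp_pos: [0.4812, -0.2956, 0.2125]
ee_rot: [[0.004, -1.0, 0.02], [0.0, 0.02, 1.0], [-1.0, -0.004, 0.0]]
wrist_force: [0.5, -0.5, 0.3]
gripper_width: 0.572
```

Emit:
move_arm(
  series=[
    [[0, 0.03, 0, -0.01, 0.015, -0.05, 0.575], [0, 0, 0, 0, 0, 0, 0.4], [0, 0, 0, 0, 0, 0, 0], [0, 0, 0, 0, 0, 0, 0], [0, 0, 0, 0, 0, 0, 0]],
  ],
)

```text
time_s: 23.72
tcp_pos: [0.4809, -0.2946, 0.2099]
ee_rot: [[0.001, -1.0, 0.019], [-0.0, 0.019, 1.0], [-1.0, -0.001, -0.0]]
wrist_force: [-0.3, 0.5, -0.4]
gripper_width: 0.372
```

Emit:
move_arm(
  series=[
    [[0, 0, 0, 0, 0, 0.2, 0], [0, 0, 0, 0, 0, 0.5, 0], [0, 0, 0, 0, 0, 0.7, 0], [0, 0, 0, 0, 0, 0.6, 0], [0, 0, 0, 0, 0, 0.3, 0], [0, 0, 0, 0, 0, 0.1, 0], [0, 0, 0, 0, 0, 0, 0]],
  ],
)

```text
time_s: 24.6
tcp_pos: [0.4796, -0.2945, 0.3625]
ee_rot: [[0.003, -1.0, 0.019], [-0.002, 0.019, 1.0], [-1.0, -0.003, -0.002]]
wrist_force: [-0.6, -0.3, -0.7]
gripper_width: 0.367
```

Emit:
move_arm(
  series=[
    [[0, 0, 0, 0, 0.3, 0.2, 0], [0, 0, 0, 0, 0.6, 0.1, 0], [0, 0, -0.3, 0.03, 0.7, 0, 0], [0, 0, -0.3, 0.03, 0.7, 0, 0], [0, 0, -0.3, 0.03, 0.7, 0, 0], [0, 0, -0.3, 0.03, 0.7, 0, 0], [0, 0, -0.3, 0.03, 0.7, 0, 0], [0, 0, -0.3, 0.03, 0.7, 0, 0], [0, 0, -0.3, 0.03, 0.7, 0, 0], [0, 0, -0.3, 0.03, 0.7, 0, 0], [0, 0, -0.3, 0.03, 0.7, 0, 0], [0, 0, -0.3, 0.03, 0.7, 0, 0], [0, 0, -0.1, 0, 0.5, 0, 0], [0, 0, 0, 0, 0.3, 0, 0], [0, 0, 0, 0, 0, 0, 0]],
  ],
)

```text
time_s: 26.48
tcp_pos: [0.4883, 0.2524, 0.3771]
ee_rot: [[-0.01, -0.896, 0.444], [-0.002, 0.444, 0.896], [-1.0, 0.008, -0.006]]
wrist_force: [-0.4, -0.3, -1.1]
gripper_width: 0.37
```

Emit:
move_arm(
  series=[
    [[0.015, -0.07, 0, 0.15, -0.15, -0.2, 0], [0, 0, 0, 0, 0, -0.4, 0], [0, 0, 0, 0, 0, -0.5, 0], [0, 0, 0, 0, 0, -0.3, 0], [0, 0, 0, 0, 0, -0.1, 0], [0, 0, 0, 0, 0, 0, 0]],
  ],
)

```text
time_s: 27.22
tcp_pos: [0.4983, 0.2345, 0.2824]
ee_rot: [[-0.001, -0.893, 0.451], [-0.002, 0.451, 0.893], [-1.0, -0.0, -0.002]]
wrist_force: [0.0, -0.1, 0.3]
gripper_width: 0.368
```

```bash
python3 seat.py c2 ABCD
```

```text
A top z 0.1657 cap mid [0.5611 0.3688]
B top z 0.1377 cap mid [0.4678 0.3376]
C top z 0.1884 cap mid [0.4919 0.2368]
D top z 0.1508 cap mid [0.5918 0.2765]
```

View pics/c2.png

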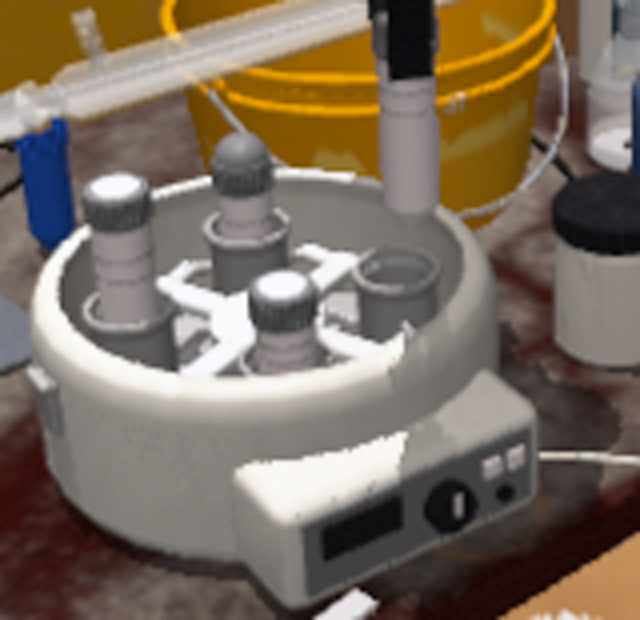

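The tall tube's foot (412,210) is right of bucket C (398,265), matching the 9 mm y error. I correct it and lower.

Emit:
move_arm(
  series=[
    [[0, 0, 0, 0, 0.145, 0, 0], [0, 0, 0, 0, 0, 0, 0]],
  ],
)

```text
time_s: 27.52
tcp_pos: [0.4991, 0.244, 0.2845]
ee_rot: [[0.003, -0.893, 0.451], [0.001, 0.451, 0.893], [-1.0, -0.002, 0.002]]
wrist_force: [-0.3, -1.0, -0.8]
gripper_width: 0.373
```

Emit:
move_arm(
  series=[
    [[0, 0, 0, 0, 0, -0.1, 0], [0, 0, 0, 0, 0, -0.2, 0], [0, 0, 0, 0, 0, -0.25, 0], [0, 0, 0, 0, 0, -0.15, 0]],
  ],
)

```text
time_s: 28.02
tcp_pos: [0.4988, 0.2445, 0.2402]
ee_rot: [[0.003, -0.893, 0.45], [0.002, 0.45, 0.893], [-1.0, -0.002, 0.003]]
wrist_force: [0.1, 0.0, 0.7]
gripper_width: 0.37
```

Emit:
move_arm(
  series=[
    [[0, 0, 0, 0, -0.015, -0.2, 0], [0, 0, 0, 0, 0, -0.15, 0], [0, 0, 0, 0, 0, -0.08, 0]],
  ],
)

```text
time_s: 28.4
tcp_pos: [0.4986, 0.2432, 0.2115]
ee_rot: [[0.002, -0.893, 0.45], [0.0, 0.45, 0.893], [-1.0, -0.002, 0.001]]
wrist_force: [-0.5, -0.6, -1.0]
gripper_width: 0.37
```

Emit:
move_arm(
  series=[
    [[0, 0, 0, 0, 0, -0.02, 0], [0, 0, 0, 0, 0, 0, 0.575], [0, 0, 0, 0, 0, 0, 0.575], [0, 0, 0, 0, 0, 0, 0.575], [0, 0, 0, 0, 0, 0.2, 0.575], [0, 0, 0, 0, 0, 0.5, 0.575], [0, 0, 0, 0, 0, 0.6, 0.575], [0, 0, 0, 0, 0, 0.2, 0.575], [0, 0, 0, 0, 0, 0, 0.575]],
  ],
)

```text
time_s: 29.52
tcp_pos: [0.4992, 0.2434, 0.3069]
ee_rot: [[0.006, -0.893, 0.45], [0.003, 0.45, 0.893], [-1.0, -0.004, 0.005]]
wrist_force: [-0.5, -0.1, -0.3]
gripper_width: 0.576
```

```bash
python3 seat.py c3 ABCD
```

```text
A top z 0.1657 cap mid [0.5628 0.3685]
B top z 0.138 cap mid [0.4682 0.3376]
C top z 0.1657 cap mid [0.4989 0.2422]
D top z 0.1509 cap mid [0.5918 0.2758]
```

View pics/c3.png

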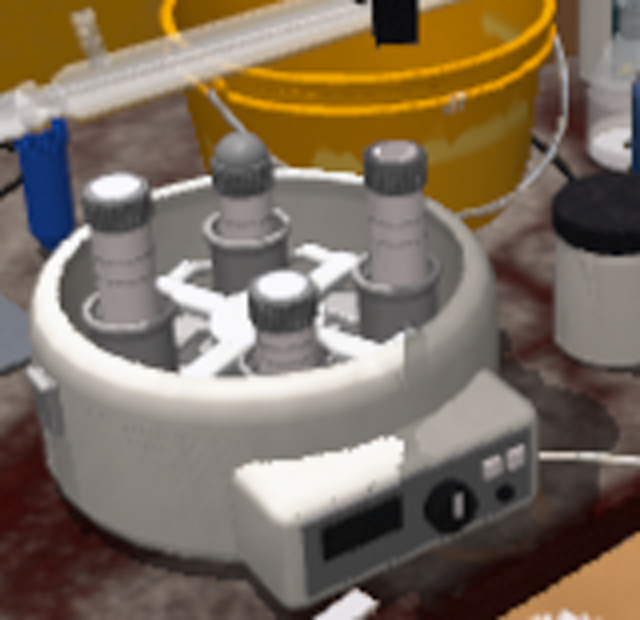

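Tall is seated in C, with the same top height as A (0.1657). Next is the domed tube.

Emit:
move_arm(
  series=[
    [[-0.02, 0.04, -0.6, 0.05, 0.02, 0, 0.575], [0, 0, -1, 0.15, 0.05, 0, 0.575], [0, 0, -1, 0.2, 0.07, 0, 0.575], [0, 0, -1, 0.2, 0.07, 0, 0.575], [0, 0, -1, 0.2, 0.07, 0, 0.575], [0, 0, -1, 0.2, 0.07, 0, 0.575], [0, 0, -1, 0.2, 0.07, 0, 0.575], [0, 0, -1, 0.2, 0.07, 0, 0.575], [0, 0, -1, 0.1, 0.05, 0, 0.575], [0, 0, -0.6, 0, 0, 0, 0.575], [0, 0, -0.2, 0, 0, 0, 0.575], [0, 0, 0, 0, 0, 0, 0.575]],
  ],
)

```text
time_s: 31.08
tcp_pos: [0.5862, 0.2735, 0.2841]
ee_rot: [[-0.037, 0.25, 0.967], [-0.003, 0.968, -0.251], [-0.999, -0.012, -0.035]]
wrist_force: [1.1, 0.4, 1.3]
gripper_width: 0.575
```

Emit:
move_arm(
  series=[
    [[0.02, -0.265, 0, 0.09, 0.035, 0, 0.575], [0, 0, 0, 0, 0, -0.2, 0.575], [0, 0, 0, 0, 0, -0.5, 0.575], [0, 0, 0, 0, 0, -0.3, 0.575], [0, 0, 0, 0, 0, -0.1, 0.575], [0, 0, 0, 0, 0, 0, 0.575]],
  ],
)

```text
time_s: 31.82
tcp_pos: [0.5899, 0.2748, 0.2127]
ee_rot: [[-0.005, 0.248, 0.969], [-0.002, 0.969, -0.248], [-1.0, -0.003, -0.004]]
wrist_force: [0.4, -0.4, -0.4]
gripper_width: 0.576
```

```bash
python3 snap.py d1
```

```text
31.825 [0.5899 0.2748 0.2127] [[-0.005, 0.248, 0.969], [-0.002, 0.969, -0.248], [-1.0, -0.003, -0.004]] [  39.   28.   -2.   -0.  -61. -143.]
grasp [0.5897 0.2747 0.1617]
px 185.15089340940796 179.7368398339425
```

View pics/d1_s.png

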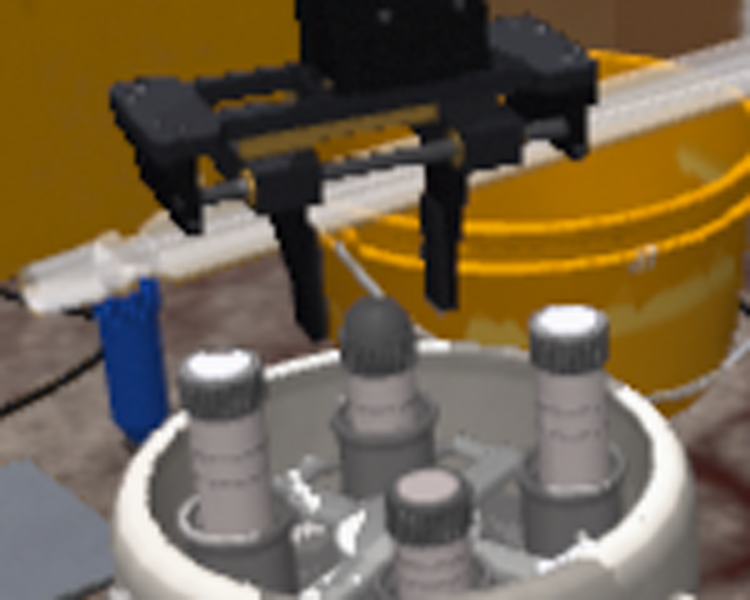

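The jaws straddle the domed cap (378,340), and the condenser lies behind the gripper. I descend in small steps and watch the force.

Emit:
move_arm(
  series=[
    [[0.015, -0.03, 0, 0.025, 0.01, -0.1, 0.575], [0, 0, 0, 0, 0, -0.2, 0.575], [0, 0, 0, 0, 0, -0.12, 0.575], [0, 0, 0, 0, 0, -0.05, 0.575], [0, 0, 0, 0, 0, 0, 0.575]],
  ],
)

```text
time_s: 32.5
tcp_pos: [0.5921, 0.2758, 0.1843]
ee_rot: [[0.002, 0.247, 0.969], [0.002, 0.969, -0.247], [-1.0, 0.003, 0.002]]
wrist_force: [-0.5, -0.1, 0.3]
gripper_width: 0.575
```

Emit:
move_arm(
  series=[
    [[0, 0, 0, -0.01, 0, -0.03, 0.575], [0, 0, 0, 0, 0, 0, 0.4], [0, 0, 0, 0, 0, 0, 0], [0, 0, 0, 0, 0, 0, 0], [0, 0, 0, 0, 0, 0, 0]],
  ],
)

```text
time_s: 33.12
tcp_pos: [0.5917, 0.2759, 0.1831]
ee_rot: [[0.003, 0.247, 0.969], [0.003, 0.969, -0.247], [-1.0, 0.004, 0.003]]
wrist_force: [-0.8, -0.5, -0.5]
gripper_width: 0.373
```

Emit:
move_arm(
  series=[
    [[0, 0, 0, 0, 0, 0.2, 0], [0, 0, 0, 0, 0, 0.5, 0], [0, 0, 0, 0, 0, 0.7, 0], [0, 0, 0, 0, 0, 0.7, 0], [0, 0, 0, 0, 0, 0.3, 0], [0, 0, 0, 0, 0, 0.1, 0], [0, 0, 0, 0, 0, 0, 0]],
  ],
)

```text
time_s: 34.0
tcp_pos: [0.5907, 0.2751, 0.3417]
ee_rot: [[0.005, 0.247, 0.969], [0.004, 0.969, -0.247], [-1.0, 0.005, 0.004]]
wrist_force: [-0.1, 0.2, -0.6]
gripper_width: 0.372
```

Emit:
move_arm(
  series=[
    [[0, 0, 0, -0.1, -0.3, 0.1, 0], [0, 0, 0, -0.2, -0.6, 0.1, 0], [0, 0, -0.2, -0.25, -0.7, 0, 0], [0, 0, -0.5, -0.25, -0.7, 0, 0], [0, 0, -0.5, -0.25, -0.7, 0, 0], [0, 0, -0.5, -0.25, -0.7, 0, 0], [0, 0, -0.5, -0.2, -0.7, 0, 0], [0, 0, -0.5, -0.1, -0.7, 0, 0], [0, 0, -0.5, 0, -0.7, 0, 0], [0, 0, -0.5, 0, -0.7, 0, 0], [0, 0, -0.5, 0, -0.7, 0, 0], [0, 0, -0.5, 0, -0.7, 0, 0], [0, 0, -0.3, 0, -0.6, 0, 0], [0, 0, 0, 0, -0.3, 0, 0], [0, 0, 0, 0, 0, 0, 0]],
  ],
)

```text
time_s: 35.88
tcp_pos: [0.4752, -0.2776, 0.3437]
ee_rot: [[-0.019, 0.828, 0.561], [0.003, 0.561, -0.828], [-1.0, -0.014, -0.013]]
wrist_force: [0.2, 1.2, 0.1]
gripper_width: 0.372
```

Emit:
move_arm(
  series=[
    [[-0.02, -0.135, 0, 0.093, -0.25, 0, 0], [0, 0, 0, 0, 0, -0.3, 0], [0, 0, 0, 0, 0, -0.5, 0], [0, 0, 0, 0, 0, -0.4, 0], [0, 0, 0, 0, 0, -0.1, 0], [0, 0, 0, 0, 0, 0, 0]],
  ],
)

```text
time_s: 36.62
tcp_pos: [0.4829, -0.2919, 0.2656]
ee_rot: [[0.008, 0.823, 0.568], [-0.002, 0.568, -0.823], [-1.0, 0.005, 0.006]]
wrist_force: [-0.6, 0.7, -0.5]
gripper_width: 0.371
```

```bash
python3 snap.py d2
```

```text
36.625 [ 0.4829 -0.2919  0.2656] [[0.008, 0.823, 0.568], [-0.002, 0.568, -0.823], [-1.0, 0.005, 0.006]] [ -15.   17.  -11.   -0.  -62. -131.]
grasp [ 0.4833 -0.292   0.2146]
px 380.213214632475 114.18887851680935
```

View pics/d2_s.png

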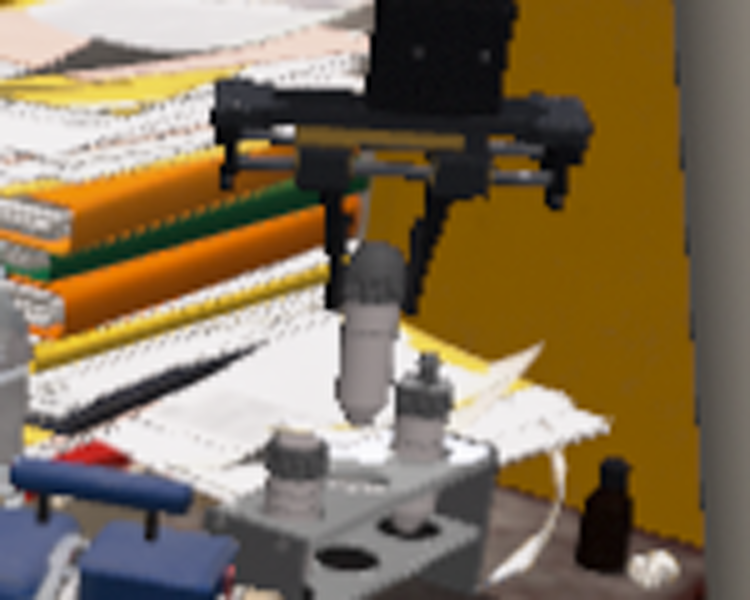

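The domed tube's foot (362,420) is over the middle well (358,475). I correct and lower.

Emit:
move_arm(
  series=[
    [[0.015, 0.055, 0, -0.035, -0.045, -0.15, 0], [0, 0, 0, 0, 0, -0.2, 0], [0, 0, 0, 0, 0, -0.15, 0], [0, 0, 0, 0, 0, 0, 0]],
  ],
)

```text
time_s: 37.17
tcp_pos: [0.4814, -0.295, 0.2355]
ee_rot: [[0.003, 0.823, 0.568], [-0.001, 0.568, -0.823], [-1.0, 0.002, 0.002]]
wrist_force: [0.8, -0.6, -0.5]
gripper_width: 0.372
```

Emit:
move_arm(
  series=[
    [[0, 0.02, 0, -0.01, 0.01, -0.15, 0], [0, 0, 0, 0, 0, -0.2, 0], [0, 0, 0, 0, 0, -0.2, 0]],
  ],
)

```text
time_s: 37.55
tcp_pos: [0.4813, -0.2945, 0.2015]
ee_rot: [[0.002, 0.823, 0.568], [-0.002, 0.568, -0.823], [-1.0, 0.001, 0.003]]
wrist_force: [0.6, -0.6, -0.9]
gripper_width: 0.366
```

Emit:
move_arm(
  series=[
    [[0, 0, 0, 0, 0, -0.15, 0], [0, 0, 0, 0, 0, -0.08, 0]],
  ],
)

```text
time_s: 37.8
tcp_pos: [0.4808, -0.2943, 0.1855]
ee_rot: [[0.0, 0.823, 0.568], [-0.001, 0.568, -0.823], [-1.0, -0.0, 0.001]]
wrist_force: [-0.2, -0.4, -0.8]
gripper_width: 0.368
```

Release, lift, and shift over the short at L.

Emit:
move_arm(
  series=[
    [[0, 0, 0, 0, 0, -0.03, 0], [0, 0, 0, 0, 0, 0, 0.575], [0, 0, 0, 0, 0, 0, 0.575], [0, 0, 0, 0, 0, 0, 0.575], [0, 0, 0, 0, 0, 0.2, 0.575], [0, 0, 0, 0, 0, 0.6, 0.575], [0, 0, 0, 0, 0, 0.6, 0.575], [0, 0, 0, 0, 0.2, 0.2, 0.575], [0, 0, 0, -0.01, 0.4, 0, 0.575], [0, 0, 0, -0.01, 0.35, 0, 0.575], [0, 0, 0, 0, 0.1, 0, 0.575], [0, 0, 0, 0, 0, 0, 0.575]],
  ],
)

```text
time_s: 39.3
tcp_pos: [0.4792, -0.2284, 0.2865]
ee_rot: [[0.004, 0.823, 0.568], [-0.002, 0.568, -0.823], [-1.0, 0.003, 0.004]]
wrist_force: [0.1, -0.6, -0.5]
gripper_width: 0.576
```

```bash
python3 seat.py d3 LMR; python3 - <<'E'
from h import *
p,d=viewer.capture("top");P=cloud("top",d).reshape(-1,3)
E
```

```text
L top z 0.1387 cap mid [ 0.4812 -0.2297]
M top z 0.1505 cap mid [ 0.4785 -0.2923]
R top z 0.1551 cap mid [ 0.4845 -0.3571]
```

View pics/d3.png

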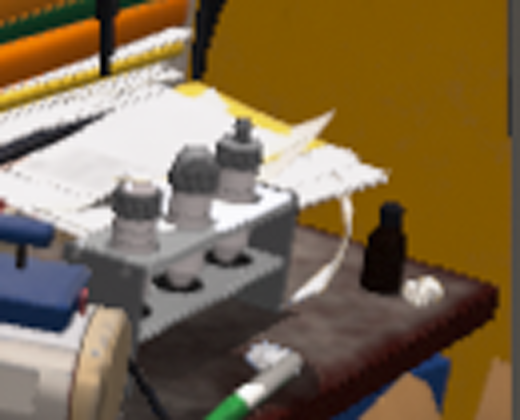

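The domed tube is seated in the middle well (top 0.1505, the same as in the rotor). I descend on the short.

Emit:
move_arm(
  series=[
    [[0.015, 0.03, 0, 0, -0.025, -0.2, 0.575], [0, 0, 0, 0, 0, -0.5, 0.575], [0, 0, 0, 0, 0, -0.5, 0.575], [0, 0, 0, 0, 0, -0.25, 0.575], [0, 0, 0, 0, 0, -0.1, 0.575], [0, 0, 0, 0, 0, 0, 0.575]],
  ],
)

```text
time_s: 40.15
tcp_pos: [0.4778, -0.2333, 0.1863]
ee_rot: [[-0.005, 0.826, 0.563], [0.001, 0.563, -0.826], [-1.0, -0.003, -0.004]]
wrist_force: [0.3, -0.1, 0.5]
gripper_width: 0.572
```

Emit:
move_arm(
  series=[
    [[0, -0.035, 0, 0.025, 0.055, -0.07, 0.575], [0, 0, 0, 0, 0, 0, 0.575]],
  ],
)

```text
time_s: 40.4
tcp_pos: [0.48, -0.2301, 0.1827]
ee_rot: [[0.002, 0.826, 0.563], [0.001, 0.563, -0.826], [-1.0, 0.002, 0.001]]
wrist_force: [-1.0, -0.2, 0.3]
gripper_width: 0.575
```

Emit:
move_arm(
  series=[
    [[0, 0, 0, 0, 0, 0, 0.4], [0, 0, 0, 0, 0, 0, 0], [0, 0, 0, 0, 0, 0, 0], [0, 0, 0, 0, 0, 0, 0]],
  ],
)

```text
time_s: 40.9
tcp_pos: [0.4804, -0.23, 0.1839]
ee_rot: [[0.005, 0.826, 0.563], [0.0, 0.563, -0.826], [-1.0, 0.004, 0.002]]
wrist_force: [-0.0, -0.0, -0.4]
gripper_width: 0.371
```

Emit:
move_arm(
  series=[
    [[0, 0, 0, 0, 0, 0.2, 0], [0, 0, 0, 0, 0, 0.5, 0], [0, 0, 0, 0, 0, 0.7, 0], [0, 0, 0, 0, 0, 0.7, 0], [0, 0, 0, 0, 0, 0.3, 0], [0, 0, 0, 0, 0, 0.1, 0], [0, 0, 0, 0, 0, 0, 0]],
  ],
)

```text
time_s: 41.78
tcp_pos: [0.479, -0.23, 0.3424]
ee_rot: [[0.007, 0.826, 0.563], [-0.0, 0.563, -0.826], [-1.0, 0.005, 0.004]]
wrist_force: [-0.4, -0.8, -0.7]
gripper_width: 0.367
```

Emit:
move_arm(
  series=[
    [[0, 0.05, 0, 0, 0.3, 0.1, 0], [0, 0, 0, 0, 0.6, 0.1, 0], [0, 0, 0.3, 0.1, 0.7, 0, 0], [0, 0, 0.5, 0.2, 0.7, 0, 0], [0, 0, 0.5, 0.2, 0.7, 0, 0], [0, 0, 0.5, 0.2, 0.7, 0, 0], [0, 0, 0.5, 0.2, 0.7, 0, 0], [0, 0, 0.5, 0.2, 0.7, 0, 0], [0, 0, 0.5, 0.2, 0.7, 0, 0], [0, 0, 0.5, 0.2, 0.7, 0, 0], [0, 0, 0.5, 0.2, 0.7, 0, 0], [0, 0, 0.5, 0.1, 0.5, 0, 0], [0, 0, 0.3, 0.05, 0.3, 0, 0], [0, 0, 0, 0, 0.1, 0, 0], [0, 0, 0, 0, 0, 0, 0]],
  ],
)

```text
time_s: 43.65
tcp_pos: [0.583, 0.2812, 0.3427]
ee_rot: [[-0.024, 0.231, 0.973], [-0.019, 0.973, -0.231], [-1.0, -0.024, -0.019]]
wrist_force: [-0.3, -0.8, -0.9]
gripper_width: 0.372
```

Emit:
move_arm(
  series=[
    [[0.135, -0.17, 0, 0.145, -0.09, 0, 0], [0, 0, 0, 0, 0, -0.3, 0], [0, 0, 0, 0, 0, -0.5, 0], [0, 0, 0, 0, 0, -0.3, 0], [0, 0, 0, 0, 0, -0.1, 0], [0, 0, 0, 0, 0, 0, 0]],
  ],
)

```text
time_s: 44.4
tcp_pos: [0.5942, 0.2677, 0.2731]
ee_rot: [[0.01, 0.24, 0.971], [0.006, 0.971, -0.24], [-1.0, 0.008, 0.008]]
wrist_force: [-0.3, 1.2, 0.1]
gripper_width: 0.368
```

```bash
python3 snap.py e1
```

```text
44.4 [0.5942 0.2677 0.2731] [[0.01, 0.24, 0.971], [0.006, 0.971, -0.24], [-1.0, 0.008, 0.008]] [  38.   25.    2.    0.  -67. -142.]
grasp [0.5947 0.268  0.2221]
px 184.37112866735148 152.20939666478438
```

View pics/e1_s.png

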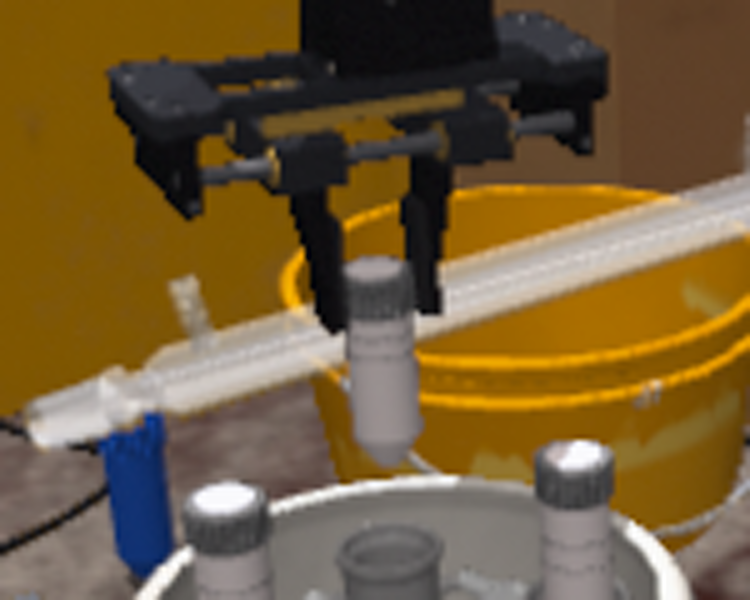

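Emit:
move_arm(
  series=[
    [[-0.04, 0.07, 0, -0.04, 0.125, 0, 0], [0, 0, 0, 0, 0, -0.15, 0], [0, 0, 0, 0, 0, -0.25, 0], [0, 0, 0, 0, 0, -0.15, 0], [0, 0, 0, 0, 0, 0, 0]],
  ],
)

```text
time_s: 45.08
tcp_pos: [0.5919, 0.2762, 0.2395]
ee_rot: [[0.002, 0.24, 0.971], [0.002, 0.971, -0.24], [-1.0, 0.002, 0.002]]
wrist_force: [0.6, -0.1, 0.0]
gripper_width: 0.366
```

```bash
python3 snap.py e2
```

```text
45.075 [0.5919 0.2762 0.2395] [[0.002, 0.24, 0.971], [0.002, 0.971, -0.24], [-1.0, 0.002, 0.002]] [  39.   27.    0.   -0.  -63. -143.]
grasp [0.592  0.2763 0.1885]
px 182.96819668606216 168.22973441757358
```

View pics/e2_s.png

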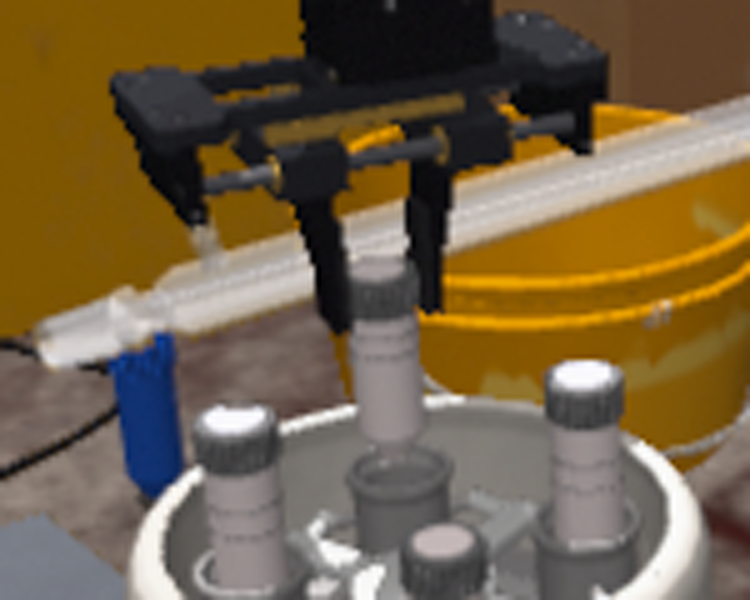

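The foot (393,450) is at the mouth of bucket D (402,470) and centred. I lower it.

Emit:
move_arm(
  series=[
    [[0, 0, 0, 0, -0.01, -0.1, 0], [0, 0, 0, 0, 0, -0.2, 0], [0, 0, 0, 0, 0, -0.2, 0]],
  ],
)

```text
time_s: 45.5
tcp_pos: [0.5927, 0.276, 0.2098]
ee_rot: [[0.006, 0.24, 0.971], [0.004, 0.971, -0.24], [-1.0, 0.005, 0.004]]
wrist_force: [-0.2, -0.3, -0.1]
gripper_width: 0.371
```

Emit:
move_arm(
  series=[
    [[0, 0, 0, 0, 0, -0.2, 0], [0, 0, 0, 0, 0, -0.1, 0]],
  ],
)

```text
time_s: 45.75
tcp_pos: [0.5923, 0.2756, 0.1892]
ee_rot: [[0.004, 0.24, 0.971], [0.003, 0.971, -0.24], [-1.0, 0.004, 0.003]]
wrist_force: [0.4, -0.4, 0.2]
gripper_width: 0.371
```

Emit:
move_arm(
  series=[
    [[0, 0, 0, 0, 0, -0.07, 0], [0, 0, 0, 0, 0, 0, 0.575], [0, 0, 0, 0, 0, 0, 0.575], [0, 0, 0, 0, 0, 0, 0.575], [0, 0, 0, 0, 0, 0.2, 0.575], [0, 0, 0, 0, 0, 0.6, 0.575], [0, 0, 0, 0, 0, 0.6, 0.575], [0, 0, 0, 0, 0, 0.5, 0.575], [0, 0, 0, 0, 0, 0.3, 0.575], [0, 0, 0, 0, 0, 0, 0.575]],
  ],
)

```text
time_s: 47.0
tcp_pos: [0.5928, 0.2754, 0.3278]
ee_rot: [[0.011, 0.239, 0.971], [0.007, 0.971, -0.239], [-1.0, 0.009, 0.009]]
wrist_force: [-0.6, -0.4, -0.5]
gripper_width: 0.573
```

```bash
python3 seat.py e3 ABCD; python3 seat.py e3r LMR
```

```text
A top z 0.1656 cap mid [0.5619 0.3685]
B top z 0.138 cap mid [0.468  0.3371]
C top z 0.1657 cap mid [0.5011 0.2414]
D top z 0.138 cap mid [0.5939 0.2758]
L none
M top z 0.151 cap mid [ 0.4803 -0.2937]
R top z 0.1549 cap mid [ 0.4847 -0.3595]
```

View pics/e3.png

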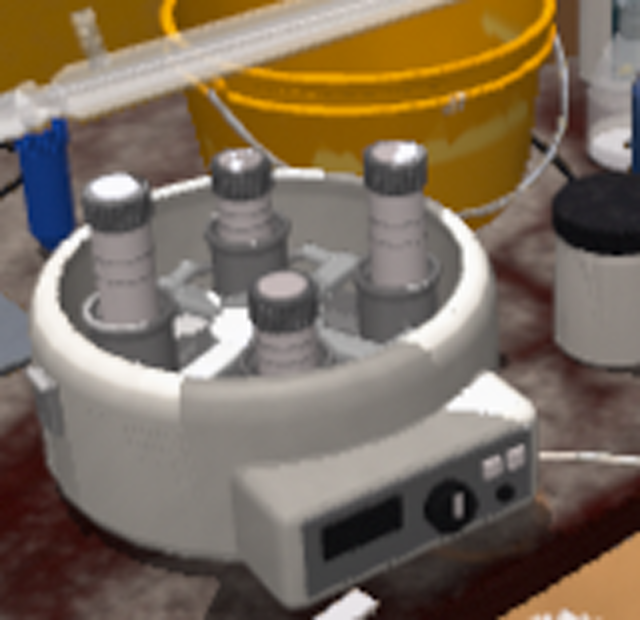

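View pics/e3r.png

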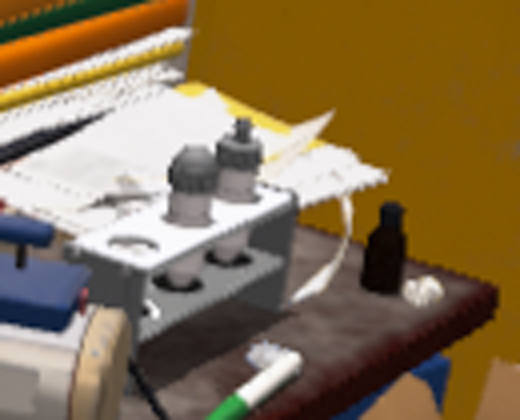

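All six tubes stand in place. The talls are opposite each other at A (118,200) and C (395,165), and the shorts at B (285,300) and D (243,175). In the rack, domed is at (192,175) and vented at (240,155). The gripper is open and clear, so I hand in.

```bash
python3 -c "
from station import r
print(r.finish_job())"
```

```text
the job is handed in; nothing more can be done
None
```

The centrifuge is loaded as asked and the job is handed in, at about 47 s of the 128 s allowed. The two tall tubes face each other in the rotor, and the two short tubes face each other in the other two buckets. The vented tube is in the rack's end well and the domed tube is in the middle well.

I made five moves:
1. The vented tube went into the rack's free well.
2. The rotor's short tube went into the vented tube's old bucket.
3. The rack's tall tube went into the short's old bucket.
4. The domed tube went into the middle well.
5. The rack's short tube went into the domed tube's old bucket.

**Last checks:**
- **Seating:** Cap tops read 0.1656 and 0.1657 m for the talls and 0.138 m for both shorts. The domed tube reads 0.151 m and the vented tube 0.155 m. All match tubes that were fully down at the start, to within about 1 mm.
- **Position:** The cap centres lie within about 3 mm of the bucket and well centres.
- **Forces:** Wrist force never read above about 2 N between moves, and the gripper was open and clear when I handed in.

**What disagreed:**
- **First grasp:** The first grasp of the vented tube came out about 5 mm off and tilted 1–2°, from descending too fast. I released it and gripped it again before lifting.
- **After fast moves:** The tool often ended with 1–2° of tilt or up to 17 mm of position error. I corrected this over the well or bucket each time, before the foot went in.
- **Apparent lean:** The vented tube looked tilted in one picture, but the depth data showed it upright.

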